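# Stir the pebble sample to mix it

## Task

Mix the pebble sample in the steel pot: pick up the stirrer, stand it blade down in the white jar and let go, so that you can take it again by the top of its handle. Then stir the pebbles with the blade down near the pot's floor, three full wide turns anticlockwise as seen from above, with all pebbles staying in the pot. Stand the stirrer back in the jar, blade down, and let go; do not shove or tip the pot or disturb the other things on the bench.

Things in the scene. Friction and masses are not known exactly. Their poses are not given: they have to be found in the camera images.
- stirrer: stirrer, 200 mm long, about 0.1 kg: square wooden handle 18 x 18 x 140 mm and, in line, a flat steel blade 30 wide, 6 thick, 65 long, its end edge rounded. Origin mid-length on its centreline (balance point 20 mm nearer the blade); x along it to the blade's end, y across the blade's width, z its thickness. It starts flat on the bench, centreline 9 mm up, blade away from the robot
- stirrer_tip (a point): middle of the free end of the stirrer's blade, 100 mm along x from its origin
- stirrer_top (a point): middle of the end of the stirrer's wooden handle, 100 mm along -x from its origin
- pot: the loose, upright steel mixing pot, plain round, outside 132 mm (139 at the rim bead), inside radius 62 mm, 100 mm high, 1.5 kg, floor 5 mm thick, no handles. Origin under its centre, z up; it never starts turned: x away from the robot, y to its left
- pot_floor (a point): centre of the pot's inner floor, 5 mm above the pot's underside, axes as the pot
- jar: the white ceramic tool jar, fixed to the bench, round, outside 106 mm, inside radius 48 mm, 105 mm high, floor 5 mm thick, empty at the start. Origin under its centre
- jar_floor (a point): centre of the jar's inner floor, 5 mm above the bench
- pebble0: rock pebble in the pot, about 29 mm wide and 25 mm high, 25 g; origin under its middle
- pebble1: rock pebble in the pot, about 32 mm wide and 28 mm high, 25 g; origin under its middle
- pebble2: rock pebble in the pot, about 27 mm wide and 24 mm high, 25 g; origin under its middle
- pebble3: rock pebble in the pot, about 30 mm wide and 27 mm high, 25 g; origin under its middle
- pebble4: rock pebble in the pot, about 28 mm wide and 27 mm high, 25 g; origin under its middle
- pebble5: rock pebble in the pot, about 31 mm wide and 25 mm high, 25 g; origin under its middle
- specimen: bystander, leave alone: rusty rock specimen 80 mm across, 60 mm high
- cobble: bystander, leave alone: greenish cobble 72 mm across, 50 mm high
- brush: bystander, leave alone: hand brush 170 mm long lying down
- hammer: bystander, leave alone: hammer 200 mm long lying down
- dropper: bystander, leave alone: amber bottle 44 mm across, 85 mm high
- lens: bystander, fixed: flat hand lens 56 mm across, 13 mm high, with a 50 mm tail
Things that resemble listed ones, but are neither listed nor needed, are in the scene too. What is shaped like the stirrer but green is not meant. Leave any blue look-alike of the pot alone.

How it is judged:
On the way, in this order (a step that is already met when the one before it is completed fails the run):
1. the stirrer stands in the white jar, blade down, let go of (horizontal distance between stirrer_tip and jar_floor below 0.055 m and z of stirrer_tip in the frame of jar_floor below 0.03 m and height (world z) of stirrer_top above 0.125 m and contact force between the fingers and stirrer below 0.1 N and linear speed of stirrer below 0.03 m/s), for 0.3 s.
2. the blade's end is down among the pebbles at the pot's robot's side, the next quarter of an anticlockwise turn (x of stirrer_tip in the frame of pot_floor below -0.014 m and y of stirrer_tip in the frame of pot_floor between -0.014 and 0.014 m and z of stirrer_tip in the frame of pot_floor below 0.028 m and horizontal distance between stirrer_tip and pot_floor below 0.062 m).
3. the blade's end is down among the pebbles at the pot's right side (as the robot sees it), the next quarter of an anticlockwise turn (y of stirrer_tip in the frame of pot_floor below -0.014 m and x of stirrer_tip in the frame of pot_floor between -0.014 and 0.014 m and z of stirrer_tip in the frame of pot_floor below 0.028 m and horizontal distance between stirrer_tip and pot_floor below 0.062 m).
4. the blade's end is down among the pebbles at the pot's far side, the next quarter of an anticlockwise turn (x of stirrer_tip in the frame of pot_floor above 0.014 m and y of stirrer_tip in the frame of pot_floor between -0.014 and 0.014 m and z of stirrer_tip in the frame of pot_floor below 0.028 m and horizontal distance between stirrer_tip and pot_floor below 0.062 m).
5. the blade's end is down among the pebbles at the pot's left side, the next quarter of an anticlockwise turn (y of stirrer_tip in the frame of pot_floor above 0.014 m and x of stirrer_tip in the frame of pot_floor between -0.014 and 0.014 m and z of stirrer_tip in the frame of pot_floor below 0.028 m and horizontal distance between stirrer_tip and pot_floor below 0.062 m).
6. the blade's end is down among the pebbles at the pot's robot's side, the next quarter of an anticlockwise turn (all of step 2).
7. the blade's end is down among the pebbles at the pot's right side (as the robot sees it), the next quarter of an anticlockwise turn (all of step 3).
8. the blade's end is down among the pebbles at the pot's far side, the next quarter of an anticlockwise turn (all of step 4).
9. the blade's end is down among the pebbles at the pot's left side, the next quarter of an anticlockwise turn (all of step 5).
10. the blade's end is down among the pebbles at the pot's robot's side, the next quarter of an anticlockwise turn (all of step 6).
At the end, for the whole second after the job is handed in: Stirrer at rest in the jar, let go, blade end under 30 mm above the jar's floor, handle end above 125 mm; all pebbles in the pot, at least one of 0, 2, 4 and one of 1, 3, 5 over 15 mm from where it began; pot upright within 40 mm of its start (all of step 1 and horizontal distance between each of pebble0, pebble1, pebble2, pebble3, pebble4, pebble5 and pot_floor below 0.062 m and z of each of pebble0, pebble1, pebble2, pebble3, pebble4, pebble5 in the frame of pot_floor below 0.07 m and distance of any of pebble0, pebble2, pebble4 from where it was at the start of the episode above 0.015 m and distance of any of pebble1, pebble3, pebble5 from where it was at the start of the episode above 0.015 m and distance of pot from where it was at the start of the episode below 0.04 m and angle between pot's own z axis and vertical below 0.1 rad and linear speed of pot below 0.02 m/s); the robot touches nothing.
It fails at once if the pot is shoved more than 40 mm or tipped more than 20 degrees (distance of pot from where it was at the start of the episode above 0.04 m or angle between pot's own z axis and vertical above 0.35 rad).
It fails at once if a bystander is moved more than 25 mm (distance of any of specimen, cobble, brush, hammer, dropper from where it was at the start of the episode above 0.025 m).
It also fails if it takes over 72 s, if anything falls off the work surface, if the arm or the gripper's body presses on something with over 40 N, if the wrist force passes 120 N, or if a joint passes its speed limit or range.

## Robot

A 6-joint arm with a two-finger parallel gripper is mounted at the origin on the work surface. World frame = base frame: x ahead of the robot, y to its left, z up, the work surface at z = 0. Lengths are in m, angles in rad, forces in N, time in s.
With the tool pointing down it reaches from about 0.375 to 0.9 m from the base axis. Payload 3.1 kg.
Tool frame: the origin (TCP) lies at the very end of the fingers, on their centre line; the grasp point (between the pads) lies 19 mm behind it; z points along the fingers, y is the line along which they close (so a half turn about z gives the same grasp; the last joint's range is limited). The gripper opens to 85 mm and grips with 20 to 120 N. Pads are 22 mm wide; open, the fingers measure 114 mm over their backs; the gripper's body (76 mm by 85 mm) begins 54 mm behind the grasp point. The pads swing forward as they close: fully open they stand 13 mm farther back than shut.
Start: joints at [0.986, 0.527, 1.433, -0, 1.181, -0.178], TCP at [0.247, 0.574, 0.231] pointing down, gripper open.
Joint ranges: [-3.08, 3.08], [-0.75, 2.2], [0.22, 2.44], [-1.43, 4.57], [0, 2.65], [-2.85, 2.85]. Speed limits (rad/s): [2.79, 2.79, 3.14, 3.14, 3.14, 3.14].

## Interface

Orientations are given as a unit quaternion [x, y, z, w].
In Python, from station import manip, vision gives the robot as it stands.
- The arm moves only by the tool drive_tool, never from a script. Its argument "deltas" is a list that holds one entry, the list of rows, each a list of 4 numbers: the shift along the tool's x, y, z in mm, then the turn about the tool's z in rad. A call has 1 to 5 rows; each row is the pose to reach, as a shift and turn from the pose commanded when the call began, along the tool's axes at that moment; what a row does not reach only later rows make up. A row lasts 1/12 s, in which the tool goes at most 41.7 mm and 7.16 degrees, less where a joint would pass 70% of its speed; a pose out of reach is approached as far as the arm can. A call with a gripper value outside its range is refused whole. "jaw" is the finger opening in mm, from 0 to 85.4, set as the call begins (left out, the last holds). The fingers move at their own pace and stop on an object; "force" is the grip in N (left out, the last holds). Time passes only in rows, so rows that repeat a pose let the fingers close. It gives the time, the measured TCP pose, the force, the opening and the grip force at its end, in the units of the state.
- manip.sense(): the state, without advancing time (a new reading comes with each control period).
- vision.snapshot(name): name is "scene" or "top" or "wrist"; returns the picture (480x640x3 uint8, red, green, blue); there is no depth.
- vision.camera_model(name): a dict with "camera_matrix" (3x3 intrinsics, pixels), "D" ([k1, k2, p1, p2, k3] as OpenCV has them; the pictures are not rectified), "rvec" (rotation vector, rad) and "tvec" (3), from world to camera coordinates, as OpenCV has them. Camera axes: x right, y down, z forward; pixel columns grow to the right and rows downward; lengths in m; the calibration is good to about 2 mm. A picture is of the moment at which its call begins: read the wrist's pose just before it. camera_model takes no time and is no camera call; for the wrist camera it gives the pose at the moment of the call.
- manip.sign_off(): hands the job in; it is judged then, once.
The state is a dict: "t": time; "q": joint angles; "qd": joint speeds; "tau": joint torques, N m; "tcp_pos": TCP position; "tool_rot": TCP orientation; "force": force on the tool from outside, world axes, zero at the start; "ft_torque": the same for the moment, N m; "finger_gap": opening from 0.0 (shut) to 1.0 (fully open); "gripper_force": force on a finger pad.
Only numpy, scipy, OpenCV 4.12 (cv2) and the standard library are available. Lean on these libraries where they do the work, as an engineer would, in place of code of your own. Each camera call takes 0.05 s, during which the arm holds its last target. There are 200 camera calls.

## Working session

There is one attempt and no reset: what is moved stays moved. The work goes in short steps, Python scripts to look and compute and a tool call to move; the robot and the scene stay as the last step left them, time stands still between calls to the robot, and variables do not carry over. Pictures are saved under pics/ and viewed, at most 10 in all, crops included, and the job is handed in when it is done.

Besides the shell and the picture viewer there is one more tool, called after "Emit:" as a command line: name --argument value ..., lists and objects as JSON in quotes. drive_tool: Moves the arm, as the interface text tells. Its arguments: {"type":"object","properties":{"deltas":{"type":"array"},"jaw":{"type":"number"},"force":{"type":"number"}},"required":["deltas"]}

```bash
mkdir -p pics; ls; cat > h.py <<'E'
import numpy as np, cv2
from station import manip, vision
def ray(cm,uv):
    K=np.array(cm["camera_matrix"],float).reshape(3,3);D=np.array(cm["D"],float)
    R=cv2.Rodrigues(np.array(cm["rvec"],float))[0];t=np.array(cm["tvec"],float).ravel()
    p=cv2.undistortPoints(np.array(uv,float).reshape(-1,1,2),K,D).reshape(-1,2)
    d=np.c_[p,np.ones(len(p))]@R
    return -R.T@t,d
def onz(cm,uv,z):
    o,d=ray(cm,uv); return o+d*((z-o[2])/d[:,2])[:,None]
def tri(c1,u1,c2,u2):
    o,d=ray(c1,u1);p,e=ray(c2,u2);out=[]
    for a,b in zip(d,e):
        s=np.linalg.lstsq(np.c_[a,-b],p-o,rcond=None)[0]
        out.append(np.r_[(o+a*s[0]+p+b*s[1])/2,np.linalg.norm(o+a*s[0]-p-b*s[1])])
    return np.array(out)
def proj(cm,P):
    return cv2.projectPoints(np.array(P,float).reshape(-1,3),np.array(cm["rvec"],float),np.array(cm["tvec"],float),np.array(cm["camera_matrix"],float).reshape(3,3),np.array(cm["D"],float))[0].reshape(-1,2)
E
python3 - <<'E'
from h import *
for n in("scene","top"):
    cv2.imwrite(f"pics/{n}0.png",vision.snapshot(n)[...,::-1]); c=vision.camera_model(n); o,_=ray(c,[[320,240]]);print(n,o,onz(c,[[320,240],[0,0],[640,480]],0))
s=manip.sense();print(s['t'],s['tcp_pos'],s['tool_rot'],s['force'],s['finger_gap'])
E
```

```text
pics
scene [ 1.14590803 -0.53626774  0.55827878] [[ 0.49265551 -0.01233726  0.        ]
 [-7.32851614  0.26151689  0.        ]
 [ 1.18640285 -0.03643347  0.        ]]
top [ 0.38315422 -0.06298186  0.89451843] [[ 0.55017434 -0.02965148  0.        ]
 [ 1.05477436  0.64166334  0.        ]
 [ 0.13954646 -0.57535945  0.        ]]
0.1 [0.24690289 0.57345826 0.23043466] [ 2.02018756e-01  9.79381154e-01 -9.12369965e-04 -3.79831914e-04] [ 0.44956429 -0.35574452 -0.87015172] 0.998687849701028
```

View pics/top0.png

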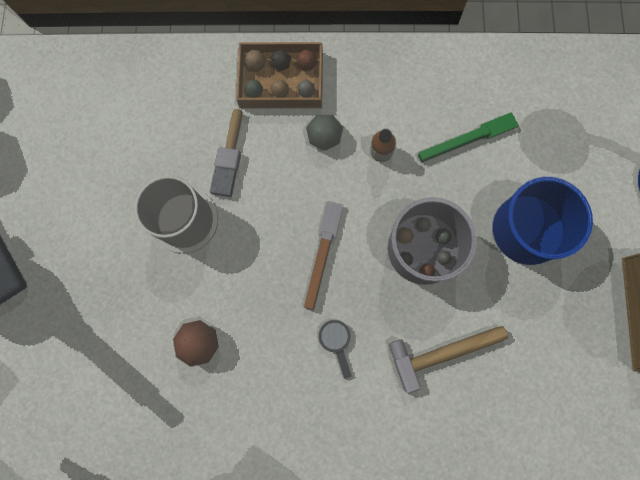

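View pics/scene0.png

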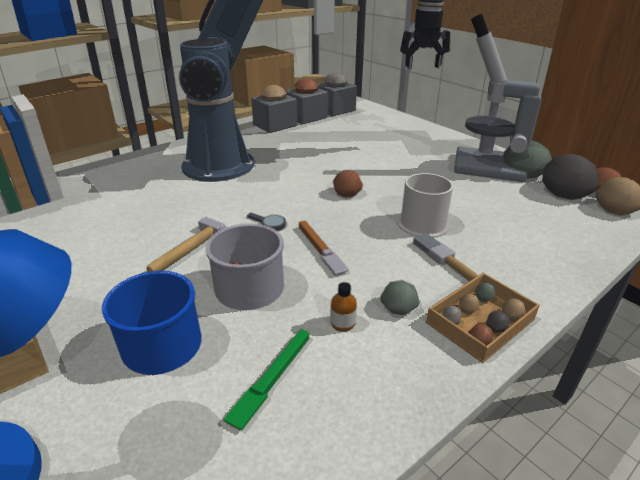

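The top view shows the stirrer with its handle end at about (310,308) and its blade at (330,205). The jar rim is near (168,207), the pot rim near (432,240), and the blue pot and green stirrer are decoys. The scene view shows the stirrer at (320,247), the jar at (427,205) and the pot at (247,265).

```bash
cat > m1.py <<'E'
from h import *
C={n:vision.camera_model(n) for n in("scene","top")}
I={n:cv2.imread(f"pics/{n}0.png") for n in C}
def comp(m,seed):
    n,l,s,c=cv2.connectedComponentsWithStats(m.astype(np.uint8))
    k=min(range(1,n),key=lambda i:np.hypot(*(c[i]-seed)) if s[i,4]>60 else 1e9)
    return (l==k).astype(np.uint8),s[k],c[k]
ends={}
for n,seed in(("scene",(312,240)),("top",(318,272))):
    h=cv2.cvtColor(I[n],cv2.COLOR_BGR2HSV)
    m,s,c=comp((h[...,0]<16)&(h[...,1]>90),seed)
    cnt=max(cv2.findContours(m,0,2)[0],key=cv2.contourArea)
    r=cv2.boxPoints(cv2.minAreaRect(cnt)); print(n,s,c.round(1))
    e=[r[i]/2+r[(i+1)%4]/2 for i in range(4)]
    L=[np.linalg.norm(r[i]-r[(i+1)%4]) for i in range(4)]
    e=[e[i] for i in np.argsort(L)[:2]]; e.sort(key=lambda p:p[1])
    ends[n]=np.array(e if n=="scene" else e[::-1])  # robot end first
    print(ends[n].round(1),onz(C[n],ends[n],.013).round(4))
print("tri handle",tri(C["scene"],ends["scene"],C["top"],ends["top"]).round(4))
# blade (top view): grey-violet vs bench; print colour stats
for p in((330,215),(445,275),(170,245),(300,190),(432,205),(168,182)): print(p,cv2.cvtColor(I["top"],cv2.COLOR_BGR2HSV)[p[1],p[0]],I["top"][p[1],p[0]])
for p in((230,240),(430,180),(240,290),(425,220)): print(p,I["scene"][p[1],p[0]])
big=[cv2.resize(I["top"][170:300,380:490],None,fx=4,fy=4,interpolation=2)[:520],cv2.resize(I["top"][150:280,125:225],None,fx=3.5,fy=4,interpolation=2)]
cv2.imwrite("pics/crop.png",np.hstack([b[:520] for b in big]))
E
python3 m1.py
```

```text
scene [299 221  29  33 336] [312.3 236.3]
[[299.8 221.3]
 [324.1 250.4]] [[ 0.4189 -0.0126  0.013 ]
 [ 0.5437 -0.0422  0.013 ]]
top [305 239  25  70 605] [316.6 273.6]
[[308.  307.5]
 [325.3 239.6]] [[ 0.4265 -0.0103  0.013 ]
 [ 0.5486 -0.0398  0.013 ]]
tri handle [[ 0.4246 -0.013   0.0163  0.006 ]
 [ 0.5468 -0.0418  0.015   0.0047]]
(330, 215) [120   4 131] [131 129 129]
(445, 275) [132  10 127] [127 122 124]
(170, 245) [ 26  12 144] [137 143 144]
(300, 190) [ 40   9 162] [156 162 160]
(432, 205) [150   8  65] [65 63 65]
(168, 182) [38 13 80] [76 80 79]
(230, 240) [106 101 102]
(430, 180) [100 104 105]
(240, 290) [86 81 82]
(425, 220) [101 104 104]
```

View pics/crop.png

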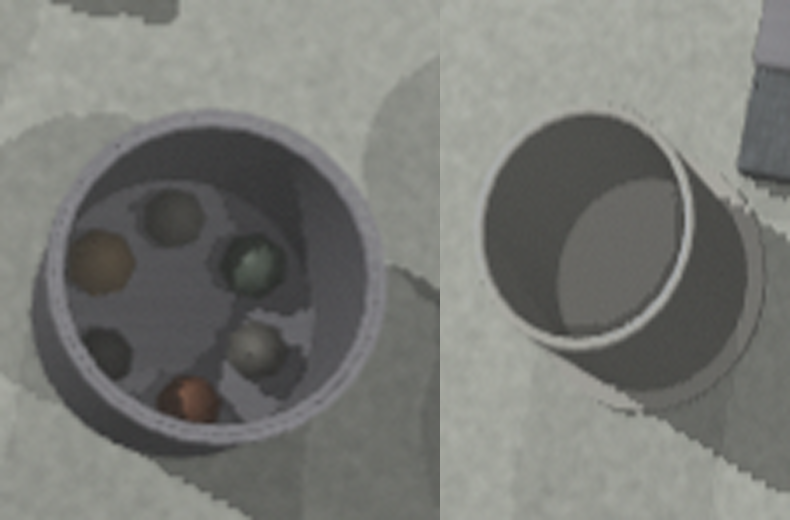

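The crop shows the pot with six pebbles around its floor. The pot rim spans about 391–476 × 197–280 px in the full image and the jar rim 137–198 × 178–237 px.

```bash
cat > m2.py <<'E'
from h import *
C={n:vision.camera_model(n) for n in("scene","top")}
I={n:cv2.GaussianBlur(cv2.cvtColor(cv2.imread(f"pics/{n}0.png"),6),(3,3),0).astype(float) for n in C}
def rim(n,c,ax,lo,hi):
    pts=[]
    for a in np.linspace(0,2*np.pi,120,endpoint=False):
        f=np.arange(lo,hi,.01); x=c[0]+ax[0]*f*np.cos(a); y=c[1]+ax[1]*f*np.sin(a)
        v=cv2.remap(I[n],x.astype(np.float32)[None],y.astype(np.float32)[None],1)[0]
        g=np.gradient(cv2.GaussianBlur(v[None],(7,1),0)[0]); k=g.argmax()
        if g[k]>.8: pts.append((x[k],y[k]))
    p=np.array(pts,np.float32)
    for _ in range(4):
        e=cv2.fitEllipseAMS(p); (cx,cy),(A,B),t=e; t=np.radians(t); d=p-[cx,cy]
        r=np.hypot((d@[np.cos(t),np.sin(t)])/(A/2),(d@[-np.sin(t),np.cos(t)])/(B/2)); p=p[abs(r-1)<max(.03,np.median(abs(r-1))*2)]
    return e,len(p),p
for nm,ct,at,cs,as_,z in(("pot",(433.8,239),(42,42),(246,251),(37,27),.1),("jar",(167.2,207.8),(30.5,29.8),(427,188),(24,12),.105)):
    et,k,pt=rim("top",ct,at,.75,1.12); es,k2,ps=rim("scene",cs,as_,.75,1.12)
    print(nm,et,k,es,k2); print(tri(C["top"],[et[0]],C["scene"],[es[0]]).round(4))
    for n,p in(("top",pt),("scene",ps)):
        w=onz(C[n],p,z)[:,:2]; A=np.c_[2*w,np.ones(len(w))]; s=np.linalg.lstsq(A,(w**2).sum(1),rcond=None)[0]
        print(n,"circle",s[:2].round(4),np.sqrt(s[2]+s[0]**2+s[1]**2).round(4))
E
python3 m2.py
```

```text
pot ((433.4154968261719, 238.52145385742188), (73.8136978149414, 76.72587585449219), 120.40208435058594) 120 ((244.36143493652344, 250.02857971191406), (48.99278259277344, 76.01541900634766), 82.84110260009766) 60
[[ 0.5367 -0.2209  0.0876  0.0015]]
top circle [ 0.5356 -0.2179] 0.0617
scene circle [ 0.5459 -0.2242] 0.0707
jar ((165.5385284423828, 205.9990997314453), (54.851280212402344, 58.84990692138672), 55.58203887939453) 120 ((427.358154296875, 188.38018798828125), (27.285846710205078, 49.31145477294922), 90.63825988769531) 52
[[0.5872 0.2239 0.0924 0.0075]]
top circle [0.5872 0.2226] 0.0479
scene circle [0.5972 0.208 ] 0.0575
```

```bash
cat >> h.py <<'E'
from scipy.spatial.transform import Rotation as Ro
def plan(P,yaw=None):
    s=manip.sense();R=Ro.from_quat(s['tool_rot']).as_matrix()
    y=np.degrees(np.arctan2(R[1,1],R[0,1])); d=R.T@(np.array(P)-s['tcp_pos'])*1000
    t=0 if yaw is None else np.radians((y-yaw+90)%180-90)
    print("now",np.round(s['tcp_pos'],4),"yaw",y.round(2),"q6",round(s['q'][5],2),"t",round(s['t'],2),"gap",round(s['finger_gap']*85.4,1),"F",np.round(s['force'],1),"delta",d.round(1),"turn",round(t,3)); return d,t
E
python3 -c "
from h import *
plan([.44,-.015,.2],76.4)"
```

```text
now [0.2469 0.5735 0.2304] yaw 66.69 q6 -0.18 t 0.1 gap 85.3 F [ 0.4 -0.4 -0.9] delta [-410.2 -464.    31.2] turn -0.169
```

Emit:
drive_tool --deltas '[[[-27, -30, 2, -0.05], [-54, -60, 4, -0.1], [-81, -90, 6, -0.169], [-108, -120, 8, -0.169], [-135, -150, 10, -0.169]]]'

```text
t: 0.52
tcp_pos: [0.3117, 0.381, 0.2209]
tool_rot: [0.118, 0.993, -0.0, -0.0]
force: [0.2, 0.5, 0.3]
finger_gap: 1.0
gripper_force: 0.0
```

Emit:
drive_tool --deltas '[[[-23, -34, 2, 0], [-46, -68, 4, 0], [-69, -102, 6, 0], [-92, -136, 8, 0], [-114, -170, 10, 0]]]'

```text
t: 0.93
tcp_pos: [0.3828, 0.1889, 0.2112]
tool_rot: [0.118, 0.993, -0.0, 0.0]
force: [1.4, -0.2, 0.2]
finger_gap: 1.001
gripper_force: 0.0
```

```bash
python3 -c "
from h import *
plan([.44,-.015,.2],76.4)"
```

```text
now [0.3828 0.1889 0.2112] yaw 76.4 q6 -1.14 t 0.93 gap 85.4 F [ 1.4 -0.2  0.2] delta [-103.5 -184.8   11.2] turn -0.0
```

Emit:
drive_tool --deltas '[[[-20, -36, 2, 0], [-40, -72, 4, 0], [-61, -108, 6, 0], [-82, -145, 8, 0], [-103, -185, 11, 0]]]'

```text
t: 1.35
tcp_pos: [0.4383, -0.011, 0.2006]
tool_rot: [0.119, 0.993, 0.0, 0.0]
force: [-0.6, 0.1, 0.1]
finger_gap: 1.004
gripper_force: 0.0
```

Emit:
drive_tool --deltas '[[[0, 0, 0, 0], [0, 0, 0, 0], [0, 0, 0, 0]]]'

```text
t: 1.6
tcp_pos: [0.4373, -0.0088, 0.2002]
tool_rot: [0.119, 0.993, 0.0, -0.001]
force: [-0.2, -0.5, -0.6]
finger_gap: 1.0
gripper_force: 0.0
```

```bash
cat > w.py <<'E'
from h import *
import sys,pickle
nm=sys.argv[1]; s=manip.sense(); c=vision.camera_model("wrist"); im=vision.snapshot("wrist")[...,::-1]
cv2.imwrite(f"pics/{nm}.png",im); pickle.dump(c,open(f"pics/{nm}.pkl","wb"))
print(np.round(s['tcp_pos'],4),"cam",ray(c,[[320,240]])[0].round(3),"centre on bench",onz(c,[[320,240],[0,0],[639,479]],0).round(3))
plan([.44,-.015,.2],76.4)
E
python3 w.py w1
```

```text
[ 0.4373 -0.0088  0.2002] cam [0.36  0.011 0.343] centre on bench [[ 0.473 -0.014  0.   ]
 [ 0.189 -0.236  0.   ]
 [ 0.938  0.349  0.   ]]
now [ 0.4371 -0.008   0.2003] yaw 76.4 q6 -1.61 t 1.65 gap 85.8 F [ 0.1 -1.1 -0.1] delta [-4.5 -6.1  0.3] turn -0.0
```

View pics/w1.png

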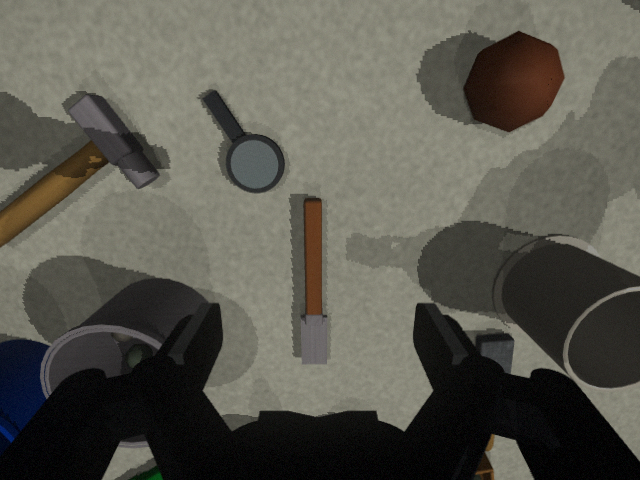

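The wrist view shows the stirrer vertical in the image, with its handle end at (313,198) and its blade end at (314,363). Both are free of clutter.

```bash
cat > m3.py <<'E'
from h import *
import pickle
c=pickle.load(open("pics/w1.pkl","rb")); T=vision.camera_model("top"); im=cv2.imread("pics/w1.png"); h=cv2.cvtColor(im,40)
m=((h[...,0]<16)&(h[...,1]>110)).astype(np.uint8); m[:, :290]=0; m[:,340:]=0
ys,xs=np.nonzero(m); print(xs.min(),xs.max(),ys.min(),ys.max())
rows=[(r,xs[ys==r].min()-.0,xs[ys==r].max()+1.) for r in (205,230,260,290,310)]
for r,a,b in rows:
    w=onz(c,[[a,r],[b,r]],.018); print(r,a,b,w[:,:2].round(4).tolist(),np.linalg.norm(w[0]-w[1]).round(4))
e=[[313,198.5],[314,363]]
print("end@18,tip@12",onz(c,[e[0]],.018).round(4),onz(c,[e[1]],.012).round(4))
print("tri end,tip",tri(c,e,T,[[308,309.5],[333,203.5]]).round(4))
E
python3 m3.py
```

```text
290 339 198 479
205 304.0 322.0 [[0.4282, -0.0198], [0.4324, -0.0026]] 0.0177
230 304.0 322.0 [[0.4532, -0.0262], [0.4575, -0.0085]] 0.0182
260 305.0 321.0 [[0.485, -0.0333], [0.489, -0.0171]] 0.0166
290 306.0 322.0 [[0.5189, -0.0409], [0.523, -0.0242]] 0.0172
310 306.0 322.0 [[0.5425, -0.0469], [0.5467, -0.0299]] 0.0175
end@18,tip@12 [[ 0.424  -0.0096  0.018 ]] [[ 0.6174 -0.0564  0.012 ]]
tri end,tip [[ 0.4232 -0.0101  0.0197  0.0016]
 [ 0.6145 -0.0544  0.0165  0.0025]]
```

```bash
python3 -c "
from h import *
plan([.448,-.0156,.006],76.6)"
```

```text
now [ 0.4371 -0.008   0.2003] yaw 76.4 q6 -1.61 t 1.65 gap 85.8 F [ 0.1 -1.1 -0.1] delta [-12.7  -4.9 194.3] turn -0.004
```

Emit:
drive_tool --deltas '[[[-6, -2, 35, -0.004], [-12.7, -4.9, 70, -0.004], [-12.7, -4.9, 105, -0.004], [-12.7, -4.9, 130, -0.004], [-12.7, -4.9, 150, -0.004]]]' --jaw 50 --force 20

```text
t: 2.07
tcp_pos: [0.4479, -0.0144, 0.0489]
tool_rot: [0.115, 0.993, 0.0, -0.001]
force: [0.5, 0.4, -0.2]
finger_gap: 0.588
gripper_force: 0.0
```

Emit:
drive_tool --deltas '[[[0, 0, 0, 0], [0, 0, 0, 0]]]'

```text
t: 2.23
tcp_pos: [0.4482, -0.0149, 0.0501]
tool_rot: [0.115, 0.993, 0.0, -0.002]
force: [0.2, -0.6, -0.2]
finger_gap: 0.589
gripper_force: 0.0
```

```bash
python3 -c "
from h import *
plan([.448,-.0156,.006],76.6)"
```

```text
now [ 0.4482 -0.0149  0.0501] yaw 76.76 q6 -1.62 t 2.23 gap 50.3 F [ 0.2 -0.6 -0.2] delta [-0.1 -0.7 44.1] turn 0.003
```

Close, then lift fast to let it swing.

Emit:
drive_tool --deltas '[[[0, -0.7, 20, 0], [0, -0.7, 34, 0], [0, -0.7, 44, 0], [0, -0.7, 44, 0]]]'

```text
t: 2.57
tcp_pos: [0.4491, -0.0167, 0.0066]
tool_rot: [0.116, 0.993, 0.0, -0.0]
force: [-0.7, 0.3, -0.2]
finger_gap: 0.586
gripper_force: 0.0
```

Emit:
drive_tool --deltas '[[[0, 0, 0, 0], [0, 0, 0, 0], [0, 0, 0, 0], [0, 0, 0, 0], [0, 0, 0, 0]]]' --jaw 0 --force 20

```text
t: 2.98
tcp_pos: [0.4497, -0.0173, 0.0077]
tool_rot: [0.117, 0.993, -0.0, 0.001]
force: [-0.2, 1.7, 6.4]
finger_gap: 0.201
gripper_force: 23.0
```

Emit:
drive_tool --deltas '[[[0, 0, -40, 0], [0, 0, -80, 0], [0, 0, -120, 0], [0, 0, -160, 0], [0, 0, -200, 0]]]'

```text
t: 3.4
tcp_pos: [0.448, -0.0171, 0.2086]
tool_rot: [0.117, 0.993, 0.0, -0.0]
force: [1.6, -0.6, -2.4]
finger_gap: 0.201
gripper_force: 22.0
```

Emit:
drive_tool --deltas '[[[0, 0, -40, 0], [0, 0, -60, 0], [0, 0, -60, 0], [0, 0, -60, 0]]]'

```text
t: 3.73
tcp_pos: [0.449, -0.0173, 0.2677]
tool_rot: [0.117, 0.993, -0.0, 0.001]
force: [0.1, 0.6, -0.7]
finger_gap: 0.203
gripper_force: 22.0
```

```bash
python3 w.py w2; python3 -c "
from h import *
cv2.imwrite('pics/s2.png',vision.snapshot('scene')[...,::-1])"
```

```text
[ 0.449  -0.0173  0.2677] cam [0.371 0.002 0.41 ] centre on bench [[ 0.509 -0.028  0.   ]
 [ 0.171 -0.295  0.   ]
 [ 1.066  0.412  0.   ]]
now [ 0.448  -0.0171  0.2662] yaw 76.6 q6 -1.63 t 3.78 gap 17.2 F [ 0.7  0.8 -1.7] delta [ 8.2  0.1 66.3] turn 0.003
```

View pics/s2.png

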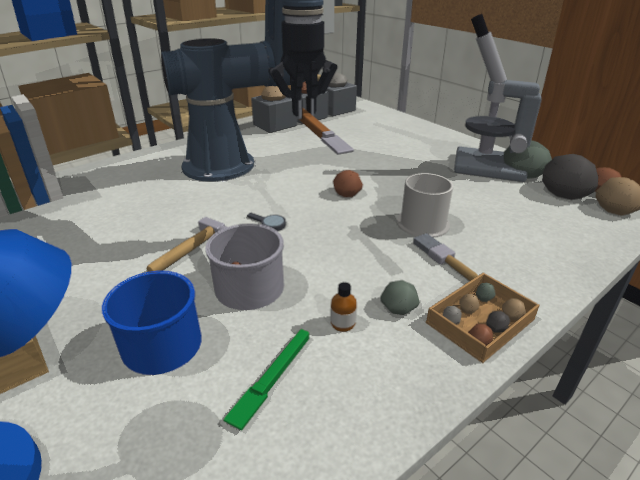

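The scene view shows the stirrer held near its handle end, at (308,118), with the blade tip at about (343,150). It points outward and possibly droops, so I'll compute its pitch.

```bash
cat >> h.py <<'E'
def inplane(cm,uv,yaw):  # points of the vertical plane through the TCP, normal = tool y at yaw deg; gives (along, z) rel. to TCP
    s=manip.sense();n=np.array([np.cos(np.radians(yaw)),np.sin(np.radians(yaw)),0]);u=np.array([n[1],-n[0],0])
    o,d=ray(cm,uv);P=o+d*(((s['tcp_pos']-o)@n)/(d@n))[:,None]-s['tcp_pos']
    return np.c_[P@u,P[:,2]]
E
python3 -c "
from h import *
print(inplane(vision.camera_model('scene'),[[303,113],[325,134],[343,150]],76.6).round(4))"
```

```text
[[-0.0057  0.0069]
 [ 0.0933 -0.0022]
 [ 0.1632 -0.0064]]
```

```bash
python3 -c "
from h import *
plan([.4576,.2534,.2],76.6)"
```

```text
now [ 0.4475 -0.0169  0.2654] yaw 76.6 q6 -1.63 t 3.83 gap 17.2 F [-0.1  0.3 -1.4] delta [ 52.7 265.3  65.6] turn -0.0
```

Emit:
drive_tool --deltas '[[[7, 36, 0, 0], [14, 72, 0, 0], [21, 108, 0, 0], [28, 145, 0, 0], [35, 182, 0, 0]]]'

```text
t: 4.25
tcp_pos: [0.4555, 0.1692, 0.2641]
tool_rot: [0.117, 0.993, -0.001, -0.003]
force: [1.7, -0.2, -0.8]
finger_gap: 0.203
gripper_force: 22.0
```

Emit:
drive_tool --deltas '[[[7, 36, 5, 0], [14, 70, 20, 0], [17.7, 83.3, 40, 0], [17.7, 83.3, 55, 0], [17.7, 83.3, 65, 0]]]'

```text
t: 4.67
tcp_pos: [0.4564, 0.2534, 0.1975]
tool_rot: [0.115, 0.993, -0.002, -0.004]
force: [-0.8, 0.1, -0.7]
finger_gap: 0.2
gripper_force: 22.0
```

Emit:
drive_tool --deltas '[[[0, 0, 0, 0], [0, 0, 0, 0], [0, 0, 0, 0]]]'

```text
t: 4.92
tcp_pos: [0.4596, 0.2524, 0.2016]
tool_rot: [0.117, 0.993, -0.0, -0.0]
force: [-0.6, -0.4, -1.2]
finger_gap: 0.199
gripper_force: 22.0
```

```bash
python3 w.py w3; python3 -c "
from h import *
plan([.4576,.2534,.135],76.6)
cv2.imwrite('pics/t3.png',vision.snapshot('top')[...,::-1]);cv2.imwrite('pics/s3.png',vision.snapshot('scene')[...,::-1])
a=cv2.imread('pics/w3.png');b=cv2.imread('pics/t3.png')[100:340,100:340];cc=cv2.imread('pics/s3.png')[50:290,300:540]
cv2.imwrite('pics/v3.png',np.hstack([cv2.resize(a,(400,300)),cv2.resize(b,(300,300))]))
"
```

```text
[0.4596 0.2524 0.2016] cam [0.382 0.272 0.344] centre on bench [[0.496 0.247 0.   ]
 [0.212 0.023 0.   ]
 [0.962 0.614 0.   ]]
now [0.46   0.2525 0.2021] yaw 76.53 q6 -1.05 t 4.97 gap 17.6 F [-0.4  0.2 -0.5] delta [ -42.9 -264.8    2. ] turn 0.002
now [0.46   0.2525 0.2021] yaw 76.53 q6 -1.05 t 4.97 gap 17.6 F [-0.4  0.2 -0.5] delta [ 2.6  0.3 67.1] turn -0.001
```

View pics/v3.png

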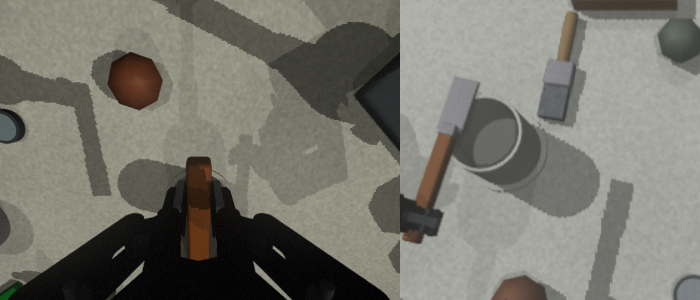

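The left half (wrist view) shows the handle end in the fingers. The right half (top view) shows the blade tip at about (150,163) full-frame, near the jar's far rim in the raised view. I'll check it by ray.

```bash
python3 -c "
from h import *
T=vision.camera_model('top');S=vision.camera_model('scene')
im=cv2.imread('pics/s3.png');h=cv2.cvtColor(im,40);m=((h[...,0]<16)&(h[...,1]>110)).astype(np.uint8);
n,l,s,c=cv2.connectedComponentsWithStats(m)
for i in range(1,n):
  if s[i,4]>80: print(s[i],c[i])
for z in(.15,.17,.19,.2): print(z,onz(T,[[149,162.5]],z).round(4), proj(S,onz(T,[[149,162.5]],z)).round(1))
print(inplane(T,[[149,162.5]],76.6))
u=np.array([.973,-.232]);print((np.array([.587,.2226])+.041*u))
cv2.imwrite('pics/c3.png',cv2.resize(im[80:240,320:540],None,fx=3.5,fy=3.5))
"
```

```text
[165   0  12  18  98] [171.15306122   8.29591837]
[  427     0   213   188 19745] [574.46948595  71.97320841]
[295  78  23  14 237] [305.65400844  85.30379747]
[239  82  10  23  98] [243.47959184  92.5       ]
[ 96 111  16  30 105] [103.14285714 124.94285714]
[399 117  29  23 253] [411.70355731 128.32806324]
[153 120  17  12 119] [159.1092437  125.51260504]
[136 123  11  12  99] [141.44444444 128.45454545]
[334 171  28  26 542] [347.24538745 183.10516605]
[629 262  11  27 157] [635.84713376 277.57961783]
[331 294  25  21 405] [343.38518519 304.00246914]
[468 323  26  24 360] [481.45833333 333.06111111]
0.15 [[0.6462 0.2378 0.15  ]] [[458.4 171.8]]
0.17 [[0.6391 0.2297 0.17  ]] [[454.9 162.9]]
0.19 [[0.632  0.2217 0.19  ]] [[451.3 153.8]]
0.2 [[0.6285 0.2176 0.2   ]] [[449.4 149.2]]
[[0.16939255 0.00799249]]
[0.626893 0.213088]
```

View pics/c3.png

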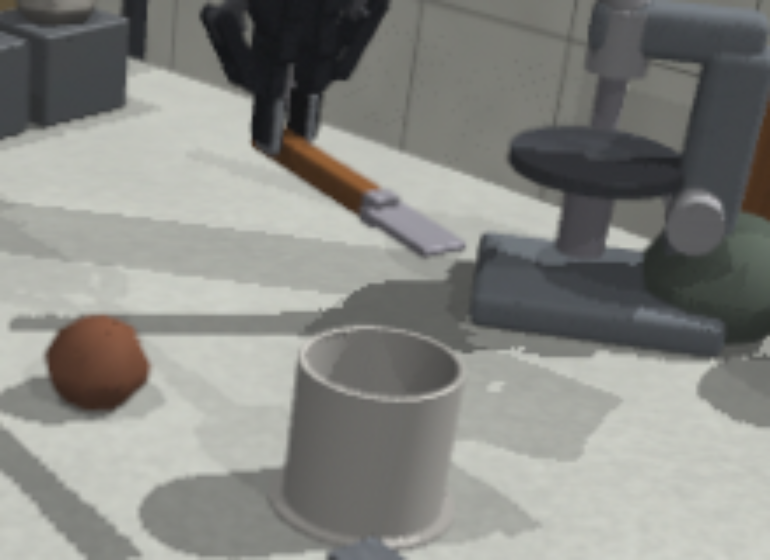

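The crop puts the blade tip at about scene (448,151), which gives (0.630, 0.220, 0.195). It points slightly down over the far side of the jar opening. I'll shift a bit, lower, then loosen so the blade swings in.

Emit:
drive_tool --deltas '[[[1, -4, 15, 0], [1, -4, 30, 0], [1, -4, 45, 0], [1, -4, 52, 0], [1, -4, 52, 0]]]'

```text
t: 5.48
tcp_pos: [0.4567, 0.2488, 0.1488]
tool_rot: [0.117, 0.993, -0.0, -0.001]
force: [-0.1, 0.0, -0.9]
finger_gap: 0.205
gripper_force: 22.0
```

Emit:
drive_tool --deltas '[[[0, 0, 0, 0], [0, 0, 0, 0], [0, 0, 0, 0]]]' --jaw 17.6

```text
t: 5.73
tcp_pos: [0.4581, 0.2495, 0.1506]
tool_rot: [0.117, 0.993, 0.0, 0.001]
force: [-0.2, 0.1, -1.1]
finger_gap: 0.209
gripper_force: 11.3
```

```bash
cat > sc.py <<'E'
from h import *
import sys
x0,x1,y0,y1=map(int,sys.argv[2:6]); im=vision.snapshot('scene')[...,::-1]; cv2.imwrite(f'pics/{sys.argv[1]}_s.png',im)
t=vision.snapshot('top')[...,::-1]; cv2.imwrite(f'pics/{sys.argv[1]}_t.png',t)
S=vision.camera_model('scene'); h=cv2.cvtColor(im,40); m=((h[...,0]<16)&(h[...,1]>110)).astype(np.uint8); k=np.zeros_like(m);k[y0:y1,x0:x1]=1
c=max(cv2.findContours(m*k,0,2)[0],key=cv2.contourArea); r=cv2.boxPoints(cv2.minAreaRect(c))
L=[np.linalg.norm(r[i]-r[(i+1)%4]) for i in range(4)]; e=np.array([r[i]/2+r[(i+1)%4]/2 for i in np.argsort(L)[:2]])
w=inplane(S,e,76.6); w=w[w[:,0].argsort()]; print("px",e.round(1).tolist(),"plane",w.round(4).tolist(),"pitch",np.degrees(np.arctan2(w[1,1]-w[0,1],w[1,0]-w[0,0])).round(1))
plan([.4576,.2534,.135],76.6)
E
python3 sc.py a4 360 480 90 230
```

```text
px [[395.6000061035156, 141.39999389648438], [420.20001220703125, 158.89999389648438]] plane [[-0.0069, 0.0024], [0.0939, -0.0025]] pitch -2.8
now [0.4579 0.2495 0.1504] yaw 76.61 q6 -1.05 t 5.83 gap 17.6 F [-0.1  0.1 -2. ] delta [ 1.2  3.7 15.4] turn 0.0
```

Emit:
drive_tool --deltas '[[[0, 0, 0, 0], [0, 0, 0, 0], [0, 0, 0, 0]]]' --jaw 17.75

```text
t: 6.08
tcp_pos: [0.4576, 0.2494, 0.1499]
tool_rot: [0.117, 0.993, 0.0, 0.0]
force: [0.7, -0.2, -0.5]
finger_gap: 0.211
gripper_force: 7.2
```

```bash
python3 sc.py a5 360 480 90 230
```

```text
px [[393.8999938964844, 139.1999969482422], [416.6000061035156, 171.5]] plane [[-0.0143, 0.0058], [0.0872, -0.0357]] pitch -22.2
now [0.4576 0.2494 0.1498] yaw 76.61 q6 -1.05 t 6.18 gap 17.9 F [-1.   0.5  0.1] delta [ 0.9  3.9 14.8] turn 0.0
```

Emit:
drive_tool --deltas '[[[0, 0, -15, 0], [0, 0, -30, 0], [0, 0, -45, 0], [0, 0, -50, 0], [0, 0, -50, 0]]]' --jaw 17.8

```text
t: 6.6
tcp_pos: [0.4583, 0.2496, 0.2008]
tool_rot: [0.117, 0.993, 0.001, 0.002]
force: [0.5, 0.2, -0.8]
finger_gap: 0.211
gripper_force: 5.7
```

```bash
python3 sc.py a6 360 480 70 230
```

```text
px [[395.8999938964844, 115.5], [411.70001220703125, 160.6999969482422]] plane [[-0.015, 0.0143], [0.065, -0.0676]] pitch -45.7
now [0.4574 0.2493 0.1994] yaw 76.61 q6 -1.05 t 6.7 gap 17.9 F [ 0.3 -0.5 -0.3] delta [ 0.8  4.  64.4] turn 0.0
```

Emit:
drive_tool --deltas '[[[0, 0, -20, 0], [0, 0, -40, 0], [0, 0, -60, 0], [0, 0, -80, 0], [0, 0, -95, 0]]]' --jaw 17.8

```text
t: 7.12
tcp_pos: [0.457, 0.2492, 0.2948]
tool_rot: [0.117, 0.993, -0.0, -0.001]
force: [-0.5, 0.1, -0.3]
finger_gap: 0.208
gripper_force: 5.9
```

Emit:
drive_tool --deltas '[[[0, 0, 0, 0], [0, 0, 0, 0]]]' --jaw 17.85

```text
t: 7.28
tcp_pos: [0.4571, 0.2492, 0.2939]
tool_rot: [0.117, 0.993, -0.0, -0.0]
force: [0.0, -0.6, -0.1]
finger_gap: 0.207
gripper_force: 4.4
```

```bash
python3 sc.py a7 360 480 30 230
```

```text
px [[399.3999938964844, 71.5999984741211], [409.1000061035156, 124.5999984741211]] plane [[-0.0146, 0.0212], [0.0416, -0.083]] pitch -61.6
now [0.4562 0.249  0.2928] yaw 76.6 q6 -1.05 t 7.38 gap 18.2 F [ 0.5 -0.3 -1.1] delta [ -0.8   4.9 157.8] turn 0.0
```

Gravity swing works; now 62° down. Tighten, put the tip in the jar, and use the far wall to bring it upright.

Emit:
drive_tool --deltas '[[[0, 0, 0, 0], [-15, 0, 0, 0], [-35, 0, 0, 0], [-55, 0, 0, 0], [-60, 0, 0, 0]]]' --jaw 0 --force 20

```text
t: 7.8
tcp_pos: [0.5182, 0.2346, 0.2933]
tool_rot: [0.117, 0.993, -0.0, 0.0]
force: [0.0, -0.3, -1.0]
finger_gap: 0.207
gripper_force: 20.5
```

Emit:
drive_tool --deltas '[[[0, 0, 25, 0], [0, 0, 50, 0], [0, 0, 75, 0], [0, 0, 95, 0], [0, 0, 105, 0]]]'

```text
t: 8.22
tcp_pos: [0.513, 0.2349, 0.1861]
tool_rot: [0.117, 0.993, -0.001, -0.003]
force: [1.1, 0.2, 0.9]
finger_gap: 0.201
gripper_force: 20.7
```

```bash
python3 sc.py a8 360 480 60 230; python3 -c "
from h import *
im=cv2.imread('pics/a8_s.png')[60:240,360:500];t=cv2.imread('pics/a8_t.png')[100:280,80:260]
cv2.imwrite('pics/a8.png',cv2.resize(np.hstack([im,t]),None,fx=2.4,fy=2.4))"
```

```text
px [[409.0, 128.6999969482422], [417.79998779296875, 179.1999969482422]] plane [[-0.0165, 0.0133], [0.0378, -0.0886]] pitch -61.9
now [0.5143 0.2352 0.1874] yaw 76.6 q6 -1.11 t 8.32 gap 17.3 F [-0.8  0.4 -1.4] delta [59.2  4.7 52.7] turn 0.0
```

View pics/a8.png

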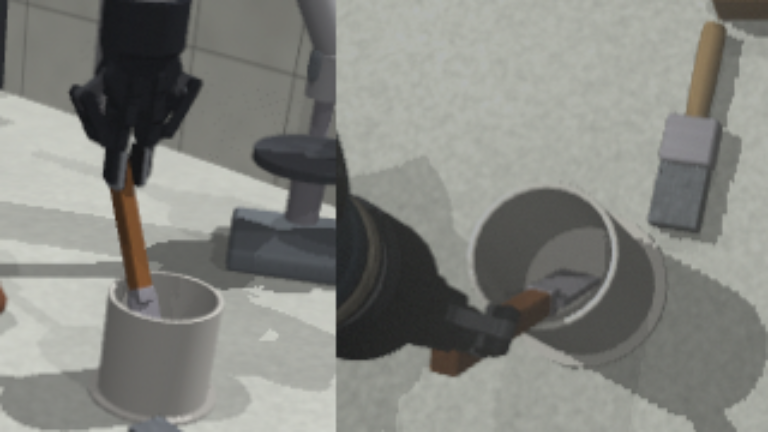

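The scene crop shows the stirrer at 62° with its blade inside the jar. The top crop confirms it is inside with nothing touching.

Emit:
drive_tool --deltas '[[[-10, 0, 0, 0], [-20, 0, 0, 0], [-30, 0, 0, 0], [-40, 0, -1, 0], [-50, 0, -5, 0]]]'

```text
t: 8.73
tcp_pos: [0.5653, 0.2236, 0.195]
tool_rot: [0.117, 0.993, 0.0, -0.0]
force: [-1.4, 0.9, -2.0]
finger_gap: 0.202
gripper_force: 20.9
```

Emit:
drive_tool --deltas '[[[-10, 0, -4, 0], [-20, 0, -7, 0], [-30, 0, -10, 0], [-40, 0, -12, 0], [-50, 0, -13, 0]]]'

```text
t: 9.15
tcp_pos: [0.614, 0.2121, 0.2082]
tool_rot: [0.117, 0.993, 0.0, 0.0]
force: [-0.1, 1.3, -0.5]
finger_gap: 0.205
gripper_force: 22.2
```

```bash
python3 sc.py a9 360 480 60 230
```

```text
px [[438.6000061035156, 142.8000030517578], [436.3999938964844, 187.10000610351562]] plane [[-0.0143, -0.0022], [0.0002, -0.0985]] pitch -81.5
now [0.6152 0.2117 0.2079] yaw 76.55 q6 -1.18 t 9.25 gap 17.2 F [ 0.1 -0.4 -1.7] delta [163.2   3.9  72.5] turn -0.001
```

Emit:
drive_tool --deltas '[[[-4, 0, 0, 0], [-8, 0, 0, 0], [-12, 0, 0, 0], [-12, 0, 0, 0]]]'

```text
t: 9.58
tcp_pos: [0.6251, 0.2093, 0.2074]
tool_rot: [0.117, 0.993, -0.0, -0.0]
force: [-1.5, 1.0, -0.3]
finger_gap: 0.203
gripper_force: 22.2
```

Emit:
drive_tool --deltas '[[[0, 0, 6, 0], [0, 0, 13, 0], [0, 0, 20, 0], [0, 0, 26, 0], [0, 0, 26, 0]]]'

```text
t: 10.0
tcp_pos: [0.6236, 0.2092, 0.1794]
tool_rot: [0.117, 0.993, -0.001, -0.001]
force: [-0.6, 0.8, -0.8]
finger_gap: 0.203
gripper_force: 22.1
```

```bash
python3 sc.py b1 360 480 60 230; python3 -c "
from h import *
im=cv2.imread('pics/b1_s.png')[60:240,380:500];t=cv2.imread('pics/b1_t.png')[100:280,80:260]
cv2.imwrite('pics/b1.png',cv2.resize(np.hstack([im,t]),None,fx=2.6,fy=2.6))"
```

```text
px [[438.79998779296875, 159.39999389648438], [435.79998779296875, 192.39999389648438]] plane [[-0.015, -0.0089], [-0.0082, -0.0838]] pitch -84.8
now [0.6244 0.2093 0.1808] yaw 76.61 q6 -1.18 t 10.1 gap 17.5 F [-0.3  0.2 -1. ] delta [172.4   4.3  46. ] turn 0.0
```

View pics/b1.png

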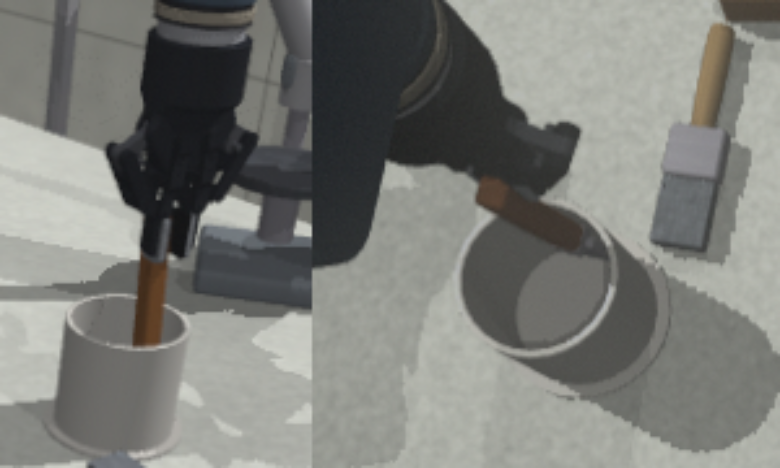

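The scene crop shows the stirrer upright at the far wall. The top crop shows its handle top at about (490,190) over the far rim. I'll push slightly forward over the rim so it leans outward, then release.

Emit:
drive_tool --deltas '[[[-4, 0, 0, 0], [-8, 0, 0, 0], [-11, 0, 2, 0], [-11, 0, 3, 0], [-11, 0, 3, 0]]]'

```text
t: 10.52
tcp_pos: [0.6359, 0.2069, 0.1786]
tool_rot: [0.117, 0.993, 0.0, 0.0]
force: [-0.0, 0.2, -1.5]
finger_gap: 0.198
gripper_force: 22.0
```

```bash
python3 sc.py b2 360 480 60 230
```

```text
px [[441.8999938964844, 161.60000610351562], [437.20001220703125, 192.5]] plane [[-0.0163, -0.0075], [-0.0157, -0.0799]] pitch -89.6
now [0.6358 0.2069 0.1787] yaw 76.6 q6 -1.19 t 10.62 gap 17.5 F [-0.6  0.2 -1.2] delta [184.1   3.9  43.5] turn 0.0
```

Emit:
drive_tool --deltas '[[[-3, 0, 0, 0], [-7, 0, 0, 0], [-7, 0, 2, 0], [-7, 0, 2, 0]]]'

```text
t: 10.95
tcp_pos: [0.6425, 0.2053, 0.1764]
tool_rot: [0.117, 0.993, 0.0, 0.0]
force: [-0.8, 1.2, 0.7]
finger_gap: 0.202
gripper_force: 21.6
```

```bash
python3 sc.py b3 360 480 60 230
```

```text
px [[443.70001220703125, 160.89999389648438], [437.29998779296875, 192.89999389648438]] plane [[-0.0218, -0.0782], [-0.0179, -0.0017]] pitch 87.1
now [0.6424 0.2053 0.1765] yaw 76.6 q6 -1.19 t 11.05 gap 17.3 F [-0.4  1.  -1. ] delta [190.9   4.   41.4] turn 0.0
```

Emit:
drive_tool --deltas '[[[0, 0, 0, 0], [0, 0, 0, 0], [0, 0, 0, 0], [0, 0, 0, 0], [0, 0, 0, 0]]]' --jaw 18.5

```text
t: 11.47
tcp_pos: [0.6425, 0.2052, 0.1769]
tool_rot: [0.117, 0.993, -0.0, 0.0]
force: [-0.3, -0.3, -0.2]
finger_gap: 0.215
gripper_force: 0.0
```

Emit:
drive_tool --deltas '[[[0, 0, 0, 0], [0, 0, 0, 0], [0, 0, 0, 0], [0, 0, 0, 0], [0, 0, 0, 0]]]' --jaw 28

```text
t: 11.88
tcp_pos: [0.6422, 0.2053, 0.1766]
tool_rot: [0.117, 0.993, -0.0, 0.0]
force: [-0.5, -0.4, 0.8]
finger_gap: 0.327
gripper_force: 0.0
```

Emit:
drive_tool --deltas '[[[0, 0, 0, 0], [0, 0, 0, 0], [0, 0, 0, 0], [0, 0, 0, 0], [0, 0, 0, 0]]]'

```text
t: 12.3
tcp_pos: [0.6422, 0.2053, 0.1766]
tool_rot: [0.117, 0.993, -0.0, -0.0]
force: [0.4, -0.0, -0.6]
finger_gap: 0.33
gripper_force: 0.0
```

```bash
python3 sc.py b4 360 480 60 230;  python3 w.py w4; python3 -c "
from h import *
im=cv2.imread('pics/b4_s.png')[60:240,380:500];t=cv2.imread('pics/b4_t.png')[100:280,80:260];w=cv2.resize(cv2.imread('pics/w4.png'),(240,180))
cv2.imwrite('pics/b4.png',cv2.resize(np.hstack([im,t]),None,fx=2.6,fy=2.6))"
```

```text
px [[443.79998779296875, 161.1999969482422], [437.3999938964844, 192.89999389648438]] plane [[-0.0213, -0.0783], [-0.0174, -0.0022]] pitch 87.1
now [0.6422 0.2053 0.1766] yaw 76.61 q6 -1.19 t 12.4 gap 28.0 F [ 0.4 -0.1  0.2] delta [190.7   4.   41.6] turn 0.0
[0.6422 0.2053 0.1766] cam [0.564 0.224 0.319] centre on bench [[ 0.671  0.201  0.   ]
 [ 0.408 -0.006  0.   ]
 [ 1.102  0.542  0.   ]]
now [0.6422 0.2053 0.1766] yaw 76.6 q6 -1.19 t 12.45 gap 27.8 F [-1.   0.1 -0.2] delta [ 145.7 -261.1  -23.4] turn 0.004
```

Step 1 should be done: the stirrer stands free and its pose did not change on release. Regrasp, and straighten it using the near jar wall.

Emit:
drive_tool --deltas '[[[0, 0, 0, 0], [0, 0, 0, 0], [0, 0, 0, 0], [0, 0, 0, 0]]]' --jaw 0 --force 20

```text
t: 12.78
tcp_pos: [0.6422, 0.2053, 0.1767]
tool_rot: [0.117, 0.993, 0.0, 0.0]
force: [0.6, 0.1, 0.6]
finger_gap: 0.204
gripper_force: 20.9
```

Emit:
drive_tool --deltas '[[[0, 0, -8, 0], [4, 0, -15, 0], [14, 0, -15, 0], [26, 0, -15, 0], [38, 0, -15, 0]]]'

```text
t: 13.2
tcp_pos: [0.6041, 0.2143, 0.1921]
tool_rot: [0.117, 0.993, 0.0, 0.0]
force: [0.4, -0.2, -1.4]
finger_gap: 0.205
gripper_force: 20.8
```

Emit:
drive_tool --deltas '[[[12, 0, 0, 0], [24, 0, 0, 0], [36, 0, 0, 0], [46, 0, 0, 0], [56, 0, 0, 0]]]'

```text
t: 13.62
tcp_pos: [0.5509, 0.2276, 0.1926]
tool_rot: [0.116, 0.993, 0.001, 0.002]
force: [1.9, -0.0, 0.5]
finger_gap: 0.204
gripper_force: 21.3
```

Emit:
drive_tool --deltas '[[[0, 0, 0, 0], [0, 0, 0, 0]]]'

```text
t: 13.78
tcp_pos: [0.5502, 0.2274, 0.192]
tool_rot: [0.116, 0.993, 0.0, -0.0]
force: [1.2, -0.3, -0.5]
finger_gap: 0.201
gripper_force: 21.4
```

```bash
python3 sc.py b5 360 480 60 230
```

```text
px [[419.3999938964844, 131.8000030517578], [417.5, 182.10000610351562]] plane [[-0.0156, 0.0148], [0.0002, -0.1002]] pitch -82.2
now [0.5505 0.2269 0.1915] yaw 76.6 q6 -1.13 t 13.88 gap 17.4 F [ 0.7  0.6 -0.6] delta [96.5  4.2 56.6] turn 0.0
```

Emit:
drive_tool --deltas '[[[-12, 0, -5, 0], [-24, 0, -25, 0], [-30, 0, -55, 0], [-30, 0, -90, 0], [-30, 0, -120, 0]]]' --force 60

```text
t: 14.3
tcp_pos: [0.5804, 0.2195, 0.3125]
tool_rot: [0.117, 0.993, -0.0, -0.001]
force: [0.0, -0.5, -0.2]
finger_gap: 0.189
gripper_force: 58.7
```

Emit:
drive_tool --deltas '[[[0, 0, 0, 0], [0, 0, 0, 0]]]'

```text
t: 14.47
tcp_pos: [0.581, 0.22, 0.3134]
tool_rot: [0.117, 0.993, 0.0, 0.002]
force: [-0.8, -0.1, -1.3]
finger_gap: 0.188
gripper_force: 58.6
```

```bash
python3 sc.py b6 360 480 10 230; python3 -c "
from h import *
im=cv2.imread('pics/b6_s.png')[30:190,380:480];t=cv2.imread('pics/b6_t.png')[100:260,60:220]
s=manip.sense();S=vision.camera_model('scene');T=vision.camera_model('top')
for c in(S,T): print(proj(c,np.array([s['tcp_pos'],s['tcp_pos']-[0,0,.17]])).round(1).tolist())
cv2.imwrite('pics/b6.png',cv2.resize(np.hstack([im,t]),None,fx=3,fy=3,interpolation=2))"
```

```text
px [[435.20001220703125, 87.0999984741211], [433.8999938964844, 136.10000610351562]] plane [[-0.0112, 0.0023], [0.0058, -0.0956]] pitch -80.1
now [0.5789 0.2197 0.31  ] yaw 76.58 q6 -1.15 t 14.57 gap 16.2 F [-0.2  0.1 -1.7] delta [125.2   4.9 175.4] turn -0.0
[[438.4, 89.7], [427.7, 167.6]]
[[111.5, 170.8], [159.4, 205.2]]
```

View pics/b6.png

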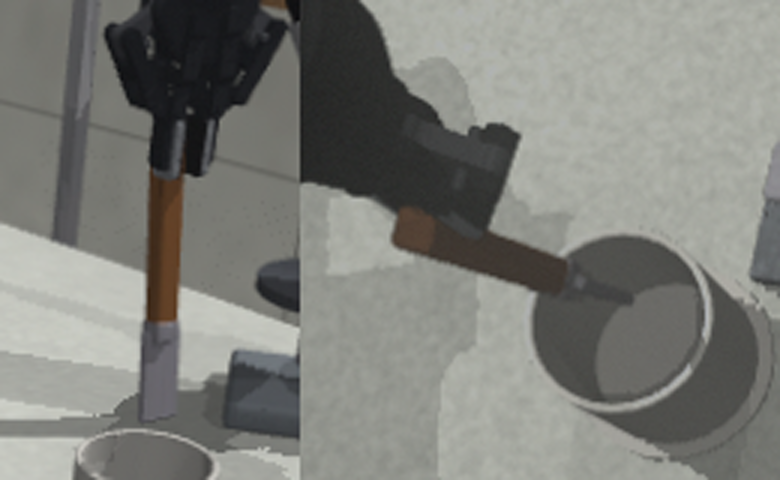

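The left crop (scene view) puts the tip at about full-frame (432.3,170), and the right crop (top view) at about (170.7,199.3). I'll triangulate it.

```bash
python3 -c "
from h import *
s=manip.sense();S=vision.camera_model('scene');T=vision.camera_model('top')
r=tri(S,[[432.3,170]],T,[[170.7,199.3]])[0];print(r.round(4))
d=r[:3]-s['tcp_pos'];u=np.array([.973,-.232,0]);n=np.array([.232,.973,0]);print(d.round(4),d@u,d@n)
print(inplane(T,[[170.7,199.3]],76.6),inplane(S,[[432.3,170]],76.6))
u2=(u)*.02;print(proj(S,[s['tcp_pos']+u2-[0,0,.171]]),proj(T,[s['tcp_pos']+u2-[0,0,.171]]))"
```

```text
[0.5934 0.2078 0.1404 0.0135]
[ 0.0145 -0.0119 -0.1696] 0.016835038052973813 -0.008265804515983953
[[ 0.02002457 -0.20609947]] [[ 0.016475   -0.16880381]]
[[433.15269299 171.56915064]] [[163.42015283 193.48346221]]
```

```bash
python3 -c "
from h import *
s=manip.sense();S=vision.camera_model('scene');T=vision.camera_model('top');u=np.array([.973,-.232,0]);n=np.array([.232,.973,0])
for z in(-.165,-.17):
  for c,p in((T,[170.7,199.3]),(S,[432.3,170])):
    d=onz(c,[p],s['tcp_pos'][2]+z)[0]-s['tcp_pos'];print(z,(d@u).round(4),(d@n).round(4))
im=cv2.imread('pics/b6_t.png');h=cv2.cvtColor(im,40)
m=((h[...,0]<16)&(h[...,1]>80)).astype(np.uint8);k=np.zeros_like(m);k[150:230,80:200]=1
c=max(cv2.findContours(m*k,0,2)[0],key=cv2.contourArea);print(cv2.boxPoints(cv2.minAreaRect(c)))
for z,p in((.026,[98,175]),(-.109,[150,193])):
    d=onz(T,[p],s['tcp_pos'][2]+z)[0]-s['tcp_pos'];print('T handle',z,(d@u).round(4),(d@n).round(4))
"
```

```text
-0.165 0.0125 -0.0167
-0.165 0.023 -0.0055
-0.17 0.0134 -0.0146
-0.17 0.0144 0.0017
[[ 90.769226 181.15385 ]
 [ 93.30769  168.46153 ]
 [105.03847  170.8077  ]
 [102.5      183.50002 ]]
T handle 0.026 -0.0143 -0.0001
T handle -0.109 0.0042 -0.0068
```

```bash
python3 -c "
from h import *
plan([.5235,-.211,.31],76.6)"
```

```text
now [0.5789 0.2197 0.31  ] yaw 76.58 q6 -1.15 t 14.57 gap 16.2 F [-0.2  0.1 -1.7] delta [ -46.  -431.8    0.5] turn -0.0
```

Emit:
drive_tool --deltas '[[[-2, -15, 0, 0], [-5, -45, 0, 0], [-9, -80, 0, 0], [-13, -115, 0, 0], [-17, -150, 0, 0]]]' --force 80

```text
t: 14.98
tcp_pos: [0.5599, 0.0683, 0.3095]
tool_rot: [0.116, 0.993, -0.0, -0.002]
force: [1.7, -0.5, -0.1]
finger_gap: 0.185
gripper_force: 78.1
```

Emit:
drive_tool --deltas '[[[-4, -35, 0, 0], [-8, -70, 0, 0], [-12, -105, 0, 0], [-15, -140, 0, 0], [-19, -175, 0, 0]]]'

```text
t: 15.4
tcp_pos: [0.5374, -0.1063, 0.3097]
tool_rot: [0.117, 0.993, 0.0, -0.002]
force: [0.7, 0.4, -1.0]
finger_gap: 0.179
gripper_force: 78.1
```

Emit:
drive_tool --deltas '[[[-4, -35, 0, 0], [-7, -70, 0, 0], [-9, -95, 0, 0], [-10, -107, 0, 0], [-10, -107, 0, 0]]]'

```text
t: 15.82
tcp_pos: [0.5231, -0.2134, 0.31]
tool_rot: [0.119, 0.993, 0.0, -0.002]
force: [0.5, 0.8, -0.9]
finger_gap: 0.18
gripper_force: 78.2
```

```bash
python3 -c "
from h import *
plan([.5235,-.211,.19],76.6)
s=manip.sense();T=vision.camera_model('top');u=np.array([.973,-.232,0]);n=np.array([.232,.973,0])
im=vision.snapshot('top')[...,::-1];cv2.imwrite('pics/b7_t.png',im);cv2.imwrite('pics/b7_s.png',vision.snapshot('scene')[...,::-1])
S=vision.camera_model('scene')
print(proj(T,[s['tcp_pos'],s['tcp_pos']+.014*u-.005*n-[0,0,.172]]),proj(S,[s['tcp_pos'],s['tcp_pos']+.014*u-.005*n-[0,0,.172]]))
a=cv2.imread('pics/b7_s.png')
g=a[100:280,200:300]; 
h=cv2.cvtColor(a,40);m=((h[...,0]<16)&(h[...,1]>110)).astype(np.uint8);m[:,:200]=0;m[:,300:]=0;m[:60]=0;m[225:]=0
ys,xs=np.nonzero(m)
for y in range(ys.min(),ys.max()+1,6): print(y,xs[ys==y].min(),xs[ys==y].max())
c=cv2.cvtColor(a,6)
for y in range(ys.max()+1,ys.max()+60,5): print(y,c[y,225:285:3])
"
```

```text
now [ 0.5231 -0.2134  0.31  ] yaw 76.36 q6 -1.92 t 15.82 gap 15.4 F [ 0.5  0.8 -0.9] delta [ -0.2   2.4 120. ] turn -0.004
[[462.9335071  215.5016184 ]
 [440.39484912 233.43321148]] [[232.22065677 127.58407745]
 [241.56146076 226.0735549 ]]
94 260 260Traceback (most recent call last):
  File "<string>", line 12, in <module>
    for y in range(ys.min(),ys.max()+1,6): print(y,xs[ys==y].min(),xs[ys==y].max())
                                                   ~~~~~~~~~~~~~^^
    return umr_minimum(a, axis, None, out, keepdims, initial, where)
ValueError: zero-size array to reduction operation minimum which has no identity
```

```bash
python3 -c "
from h import *
s=manip.sense();u=np.array([.973,-.232,0]);n=np.array([.232,.973,0])
for nm,box in(('scene',(215,265,110,215)),('top',(420,490,190,250))):
  c=vision.camera_model(nm);a=cv2.imread(f'pics/b7_{nm[0]}.png');h=cv2.cvtColor(a,40);m=((h[...,0]<18)&(h[...,1]>80)).astype(np.uint8);k=np.zeros_like(m);k[box[2]:box[3],box[0]:box[1]]=1
  cnt=max(cv2.findContours(m*k,0,2)[0],key=cv2.contourArea);r=cv2.boxPoints(cv2.minAreaRect(cnt))
  L=[np.linalg.norm(r[i]-r[(i+1)%4]) for i in range(4)]; e=np.array([r[i]/2+r[(i+1)%4]/2 for i in np.argsort(L)[:2]]);print(nm,cv2.contourArea(cnt),e.round(1).tolist(),inplane(c,e,76.4).round(4).tolist())
  for z in(-.07,-.109):print(z,'vertical proj',proj(c,[s['tcp_pos']+[0,0,z]]).round(1), 'u mm/px',proj(c,[s['tcp_pos']+.01*u+[0,0,z]]).round(1),'n',proj(c,[s['tcp_pos']+.01*n+[0,0,z]]).round(1))
"
```

```text
scene 767.5 [[228.8000030517578, 109.9000015258789], [239.3000030517578, 186.1999969482422]] [[-0.0245, 0.0201], [-0.0059, -0.1064]]
-0.07 vertical proj [[238.3 167.9]] u mm/px [[240.1 170.2]] n [[244.2 166.8]]
-0.109 vertical proj [[240.5 189.1]] u mm/px [[242.2 191.6]] n [[246.2 187.9]]Traceback (most recent call last):
  File "<string>", line 6, in <module>
    cnt=max(cv2.findContours(m*k,0,2)[0],key=cv2.contourArea);r=cv2.boxPoints(cv2.minAreaRect(cnt))
ValueError: max() iterable argument is empty
```

```bash
python3 -c "
from h import *
a=cv2.imread('pics/top0.png').astype(int);b=cv2.imread('pics/b7_t.png').astype(int)
d=abs(a-b).max(2)
for y in range(200,262,2): print(y,''.join('#' if d[y,x]>25 else '+' if d[y,x]>10 else '.' for x in range(400,500)))
g=b.mean(2).astype(int)
"
```

```text
200 ####+###############################################################################################
202 ###.###################+++############+++###########################################################
204 ##+##############++#####################+..+++######################################################
206 #########+###++########################+..........+#################################################
208 ##########++#########################++.............+#+###########################################.#
210 ########.###########################+.....++........#####+#######################################+##
212 ######.############################+.................+#####+####################################+###
214 ####.#############################+..................########+#################################+####
216 ##+###########+#++++++#+++++##++.................+#############+##############################.#####
218 #+#######+++++++#############+++##+++++..........+##############+############################+######
220 +#####+++++++################++#####++++++....
[... 1454 characters left out ...]
+++++++++..+#########+.++#+##################################++++++##+
250 ++.++++++++++++.+++++++++++++++##++++..++#++#####################################################+##
252 .+++#+++++++++.++++++++++++##+++#+++...+++##+++++++######+++.+++####################################
254 +##########+++++++++++++++++##++++..++########+++++####+#++++.+++++++###############################
256 #+##########+..++++++++++####+++++...++#######+++###++++#++++..+++++################################
258 ##+##########++++++++++##+++++++....+++##++##++++######++++++++++++#################################
260 #############.+++++++++++++++......+#++++++++++##########++++++++###################################
```

Emit:
drive_tool --deltas '[[[0, 2.4, 25, 0], [0, 2.4, 50, 0], [0, 2.4, 70, 0], [0, 2.4, 82, 0], [0, 2.4, 90, 0]]]'

```text
t: 16.33
tcp_pos: [0.5243, -0.2055, 0.2196]
tool_rot: [0.115, 0.993, 0.001, -0.002]
force: [0.1, 0.7, -0.6]
finger_gap: 0.188
gripper_force: 78.2
```

Emit:
drive_tool --deltas '[[[0, 0, 7, 0], [0, 0, 14, 0], [0, 0, 21, 0], [0, 0, 29, 0], [0, 0, 29, 0]]]'

```text
t: 16.75
tcp_pos: [0.5245, -0.2079, 0.1913]
tool_rot: [0.117, 0.993, 0.001, -0.001]
force: [-0.6, 0.9, -0.7]
finger_gap: 0.179
gripper_force: 78.2
```

```bash
python3 -c "
from h import *
plan([.5235,-.211,.19],76.6)
u=np.array([.973,-.232]);n=np.array([.232,.973])
# stir waypoints in tool axes (x=-u,y=n), mm, rel. to centre; start robot side, anticlockwise
for k in range(0,20): 
  a=np.pi+k*2*np.pi/20; p=26*np.array([np.cos(a),np.sin(a)]); print(k,(-(p@u)).round(1),(p@n).round(1),end='; ')"
```

```text
now [ 0.5245 -0.2079  0.1913] yaw 76.61 q6 -1.91 t 16.75 gap 15.3 F [-0.6  0.9 -0.7] delta [ 0.2 -3.3  1.3] turn 0.0
0 25.3 -6.0; 1 22.2 -13.6; 2 16.9 -19.7; 3 10.0 -24.0; 4 2.1 -25.9; 5 -6.0 -25.3; 6 -13.6 -22.2; 7 -19.7 -16.9; 8 -24.0 -10.0; 9 -25.9 -2.1; 10 -25.3 6.0; 11 -22.2 13.6; 12 -16.9 19.7; 13 -10.0 24.0; 14 -2.1 25.9; 15 6.0 25.3; 16 13.6 22.2; 17 19.7 16.9; 18 24.0 10.0; 19 25.9 2.1;
```

Emit:
drive_tool --deltas '[[[5, -2, 0, 0], [10, -4, 0, 0], [15, -6, 0, 0], [20, -8, 0, 0], [25.5, -9.3, 0, 0]]]'

```text
t: 17.17
tcp_pos: [0.4976, -0.212, 0.193]
tool_rot: [0.117, 0.993, -0.0, 0.0]
force: [0.2, -0.2, -1.2]
finger_gap: 0.183
gripper_force: 78.2
```

Emit:
drive_tool --deltas '[[[-3.1, -7.6, 0, 0], [-8.4, -13.7, 0, 0], [-15.3, -18, 0, 0], [-23.2, -19.9, 0, 0], [-31.3, -19.3, 0, 0]]]'

```text
t: 17.58
tcp_pos: [0.5249, -0.2381, 0.1925]
tool_rot: [0.117, 0.993, 0.001, -0.0]
force: [-0.1, 0.7, -0.2]
finger_gap: 0.183
gripper_force: 78.5
```

Emit:
drive_tool --deltas '[[[-7.6, 3.1, 0, 0], [-13.7, 8.4, 0, 0], [-18, 15.3, 0, 0], [-19.9, 23.2, 0, 0], [-19.3, 31.3, 0, 0]]]'

```text
t: 18.0
tcp_pos: [0.551, -0.2106, 0.1925]
tool_rot: [0.116, 0.993, -0.0, 0.0]
force: [-0.0, 0.0, -0.8]
finger_gap: 0.18
gripper_force: 78.2
```

Emit:
drive_tool --deltas '[[[3.1, 7.6, 0, 0], [8.4, 13.7, 0, 0], [15.3, 18, 0, 0], [23.2, 19.9, 0, 0], [31.3, 19.3, 0, 0]]]'

```text
t: 18.42
tcp_pos: [0.5234, -0.1846, 0.1928]
tool_rot: [0.116, 0.993, 0.0, 0.0]
force: [1.0, -0.1, -0.8]
finger_gap: 0.184
gripper_force: 78.4
```

Emit:
drive_tool --deltas '[[[7.6, -3.1, 0, 0], [13.7, -8.4, 0, 0], [18, -15.3, 0, 0], [19.9, -23.2, 0, 0], [19.3, -31.3, 0, 0]]]'

```text
t: 18.83
tcp_pos: [0.4966, -0.2122, 0.1926]
tool_rot: [0.117, 0.993, 0.0, -0.001]
force: [0.2, 0.7, -1.1]
finger_gap: 0.181
gripper_force: 79.6
```

```bash
cat > pot.py <<'E'
import m2
from m2 import *
for n in("top","scene"):
    im=vision.snapshot(n)[...,::-1]; cv2.imwrite(f"pics/pot_{n}.png",im); I[n]=cv2.GaussianBlur(cv2.cvtColor(im,6),(3,3),0).astype(float)
et,k,pt=rim("top",(433.8,239),(42,42),.75,1.15); w=onz(C["top"],pt,.1)[:,:2]; s=np.linalg.lstsq(np.c_[2*w,np.ones(len(w))],(w**2).sum(1),rcond=None)[0]
print("POT NOW",k,s[:2].round(4),np.sqrt(s[2]+s[0]**2+s[1]**2).round(4))
m=cv2.imread("pics/pot_scene.png"); z=cv2.imread("pics/scene0.png")
r=cv2.phaseCorrelate(np.float32(cv2.cvtColor(m,6)[262:300,205:290]),np.float32(cv2.cvtColor(z,6)[262:300,205:290])); print("scene pot shift px",np.round(r[0],2),round(r[1],2))
plan([.5235,-.211,.19],76.6)
E
python3 pot.py | tail -3
```

```text
POT NOW 37 [ 0.5328 -0.2174] 0.0634
scene pot shift px [ 0.01 -0.  ] 0.97
now [ 0.4972 -0.2129  0.1923] yaw 76.48 q6 -1.95 t 18.93 gap 15.7 F [ 0.3 -0.4  0.2] delta [-25.1   8.    2.2] turn -0.002
```

```bash
python3 -c "
from h import *
T=vision.camera_model('top');s=manip.sense()
for f in('top0','pot_top'):
  a=cv2.imread(f'pics/{f}.png');h=cv2.cvtColor(a,40)
  m=((h[...,0]<22)&(h[...,1]>55)).astype(np.uint8);k=np.zeros_like(m);cv2.circle(k,(433,239),48,1,-1)
  n,l,st,c=cv2.connectedComponentsWithStats(m*k)
  print(f,[(st[i].tolist(),c[i].round(0).tolist(),np.median(h[l==i],0).tolist()) for i in range(1,n) if st[i,4]>12])
for z in(.0,-.107,-.172):print(proj(T,[s['tcp_pos']+[0,0,z]]).round(1), onz(T,[[433,239]],.1).round(3))
b=cv2.cvtColor(cv2.imread('pics/pot_top.png'),6);
for y in range(196,284,3): print(y,''.join('%4d'%b[y,x] for x in range(390,480,3)))
"
```

```text
top0 [([403, 230, 10, 10, 45], [407.0, 234.0], [18.0, 57.0, 79.0]), ([421, 264, 14, 12, 112], [428.0, 270.0], [10.0, 83.0, 74.0])]
pot_top []
[[443.  252.3]] [[ 0.534 -0.217  0.1  ]]
[[429.4 262.6]] [[ 0.534 -0.217  0.1  ]]
[[422.7 267.7]] [[ 0.534 -0.217  0.1  ]]
196  202 201 199 207 203 196 212 206 201 200 203 199 204 204 198  96  90  88  86  87  87  87  86  83  59  58  55  57  55  56
199  205 185 181 191 176 177 177 183 203 199 175 164 171 169 141  91  89  86  87  87  85  86  87  69  54  54  55  55  55  55
202  178 177 177 178 179 177 174 175 161 168 169 136 109  98  89  90  88  88  87  88  86  86  80  53  55  54  55  54  54  54
205  177 181 176 176 178 174 163 167 159  93  82  81  78  82  91  88  86  88  86  86  86  85  62  50  52  50  51  52  51  50
208  176 178 174 176 177 163 166 112  80  81  79  80  78  94  87  87  87  87  84  86  85  72  48  49  47  47  52  51  49  49
211  176 176 180 178 161 164  93  80  83  81  80  79  92  90  88  87  85  88  86  86  82  61  61  46  46  47  48  50  48  48
214  186 181 174 146 166  91  83  83  81  79  78  83  90  86  87  88  87  87  86  84 
[... 2214 characters left out ...]
 55  55  53  52  52  52  65  52  75  58  49  51  51  50  51  56  52  53  52
271   82  81  82  82  90  79  56  53  55  68  71  67  58  52  52  51  52  56  58  66  68  67  56  51  51  51  51  52  51  54
274   79  79  78  81  77  79  71  71  72  73  67  61  54  54  54  54  56  59  64  70  68  70  69  68  69  64  51  51  52  50
277   78  77  76  78  77  75  71  72  71  68  61  56  56  53  57  58  60  65  70  70  69  69  69  69  68  68  66  65  52  48
280   76  75  76  76  73  72  73  74  69  62  58  57  58  58  56  60  65  68  69  69  69  69  69  69  68  67  65  66  64  65
283   75  73  75  73  72  71  73  70  61  59  59  59  59  58  60  65  69  69  69  69  69  69  69  69  66  67  66  66  65  68
```

Emit:
drive_tool --deltas '[[[-3.1, -7.6, 2, 0], [-8.4, -13.7, 4, 0], [-15.3, -18, 4, 0], [-23.2, -19.9, 4, 0], [-31.3, -19.3, 4, 0]]]'

```text
t: 19.35
tcp_pos: [0.5242, -0.2376, 0.1881]
tool_rot: [0.117, 0.993, 0.001, -0.001]
force: [-1.0, 1.8, 0.7]
finger_gap: 0.182
gripper_force: 80.2
```

Emit:
drive_tool --deltas '[[[-7.6, 3.1, 0, 0], [-13.7, 8.4, 0, 0], [-18, 15.3, 0, 0], [-19.9, 23.2, 0, 0], [-19.3, 31.3, 0, 0]]]'

```text
t: 19.77
tcp_pos: [0.5511, -0.2108, 0.1887]
tool_rot: [0.116, 0.993, -0.0, 0.0]
force: [0.5, 0.2, -0.9]
finger_gap: 0.184
gripper_force: 79.5
```

Emit:
drive_tool --deltas '[[[3.1, 7.6, 0, 0], [8.4, 13.7, 0, 0], [15.3, 18, 0, 0], [23.2, 19.9, 0, 0], [31.3, 19.3, 0, 0]]]'

```text
t: 20.18
tcp_pos: [0.5231, -0.1846, 0.1887]
tool_rot: [0.116, 0.993, 0.0, -0.0]
force: [-0.7, -0.4, -0.7]
finger_gap: 0.182
gripper_force: 79.6
```

Emit:
drive_tool --deltas '[[[7.6, -3.1, 0, 0], [13.7, -8.4, 0, 0], [18, -15.3, 0, 0], [19.9, -23.2, 0, 0], [19.3, -31.3, 0, 0]]]'

```text
t: 20.6
tcp_pos: [0.4977, -0.213, 0.189]
tool_rot: [0.117, 0.993, -0.0, 0.0]
force: [1.0, 2.3, -0.4]
finger_gap: 0.178
gripper_force: 79.6
```

Emit:
drive_tool --deltas '[[[-3.1, -7.6, 0, 0], [-8.4, -13.7, 0, 0], [-15.3, -18, 0, 0], [-23.2, -19.9, 0, 0], [-31.3, -19.3, 0, 0]]]'

```text
t: 21.02
tcp_pos: [0.5246, -0.2386, 0.1883]
tool_rot: [0.117, 0.993, -0.0, -0.001]
force: [-0.7, 0.8, 0.5]
finger_gap: 0.182
gripper_force: 79.9
```

Emit:
drive_tool --deltas '[[[-7.6, 3.1, 0, 0], [-13.7, 8.4, 0, 0], [-18, 15.3, 0, 0], [-19.9, 23.2, 0, 0], [-19.3, 31.3, 0, 0]]]'

```text
t: 21.43
tcp_pos: [0.551, -0.2105, 0.1885]
tool_rot: [0.116, 0.993, -0.0, 0.0]
force: [0.1, -0.3, -0.5]
finger_gap: 0.185
gripper_force: 79.6
```

Emit:
drive_tool --deltas '[[[3.1, 7.6, 0, 0], [8.4, 13.7, 0, 0], [15.3, 18, 0, 0], [23.2, 19.9, 0, 0], [31.3, 19.3, 0, 0]]]'

```text
t: 21.85
tcp_pos: [0.5231, -0.1846, 0.1887]
tool_rot: [0.116, 0.993, 0.0, -0.0]
force: [0.4, 0.7, -1.1]
finger_gap: 0.185
gripper_force: 79.6
```

Emit:
drive_tool --deltas '[[[7.6, -3.1, 0, 0], [13.7, -8.4, 0, 0], [18, -15.3, 0, 0], [19.9, -23.2, 0, 0], [19.3, -31.3, 0, 0]]]'

```text
t: 22.27
tcp_pos: [0.4977, -0.213, 0.189]
tool_rot: [0.117, 0.993, -0.0, 0.0]
force: [-0.2, -0.1, -1.0]
finger_gap: 0.178
gripper_force: 79.6
```

```bash
python3 pot.py | tail -3
```

```text
POT NOW 37 [ 0.5348 -0.2173] 0.062
scene pot shift px [-0.05 -0.  ] 0.96
now [ 0.4978 -0.2137  0.1886] yaw 76.5 q6 -1.95 t 22.37 gap 15.7 F [-0.5 -0.5 -1.6] delta [-24.4   8.6  -1.4] turn -0.002
```

Pot unmoved and forces tiny. Two slightly wider turns as insurance for the tip-offset uncertainty.

Emit:
drive_tool --deltas '[[[2.5, -0.6, 0, 0], [4.9, -1.2, 0, 0]]]'

```text
t: 22.53
tcp_pos: [0.4928, -0.2119, 0.1883]
tool_rot: [0.117, 0.993, 0.0, -0.0]
force: [0.1, -0.2, -1.6]
finger_gap: 0.184
gripper_force: 79.4
```

Emit:
drive_tool --deltas '[[[-3.7, -9.1, 0, 0], [-10, -16.3, 0, 0], [-18.2, -21.5, 0, 0], [-27.7, -23.7, 0, 0], [-37.3, -23, 0, 0]]]'

```text
t: 22.95
tcp_pos: [0.5253, -0.2447, 0.1888]
tool_rot: [0.116, 0.993, -0.002, 0.0]
force: [-1.0, -0.2, -0.7]
finger_gap: 0.18
gripper_force: 79.7
```

Emit:
drive_tool --deltas '[[[-9.1, 3.7, 0, 0], [-16.3, 10, 0, 0], [-21.5, 18.2, 0, 0], [-23.7, 27.7, 0, 0], [-23, 37.3, 0, 0]]]'

```text
t: 23.37
tcp_pos: [0.5553, -0.2118, 0.1886]
tool_rot: [0.116, 0.993, -0.002, -0.001]
force: [-3.4, -3.3, 1.1]
finger_gap: 0.181
gripper_force: 81.0
```

Emit:
drive_tool --deltas '[[[3.7, 9.1, 0, 0], [10, 16.3, 0, 0], [18.2, 21.5, 0, 0], [27.7, 23.7, 0, 0], [37.3, 23, 0, 0]]]'

```text
t: 23.78
tcp_pos: [0.5239, -0.1794, 0.1889]
tool_rot: [0.116, 0.993, 0.0, 0.001]
force: [-0.4, -0.1, -1.3]
finger_gap: 0.186
gripper_force: 79.7
```

Emit:
drive_tool --deltas '[[[9.1, -3.7, 0, 0], [16.3, -10, 0, 0], [21.5, -18.2, 0, 0], [23.7, -27.7, 0, 0], [23, -37.3, 0, 0]]]'

```text
t: 24.2
tcp_pos: [0.4929, -0.2135, 0.1892]
tool_rot: [0.117, 0.993, -0.001, 0.001]
force: [0.0, 0.3, -0.9]
finger_gap: 0.183
gripper_force: 79.7
```

```bash
python3 pot.py | tail -3
```

```text
POT NOW 28 [ 0.5325 -0.2167] 0.0635
scene pot shift px [-0.01 -0.03] 0.97
now [ 0.4924 -0.214   0.1886] yaw 76.48 q6 -1.95 t 24.3 gap 15.6 F [ 0.4 -0.1  0.3] delta [-29.6  10.2  -1.5] turn -0.002
```

Emit:
drive_tool --deltas '[[[-3.7, -9.1, 0, 0], [-10, -16.3, 0, 0], [-18.2, -21.5, 0, 0], [-27.7, -23.7, 0, 0], [-37.3, -23, 0, 0]]]'

```text
t: 24.72
tcp_pos: [0.5236, -0.2409, 0.1875]
tool_rot: [0.117, 0.993, 0.003, -0.002]
force: [-1.0, 5.8, 0.7]
finger_gap: 0.179
gripper_force: 81.0
```

Emit:
drive_tool --deltas '[[[-9.1, 3.7, 0, 0], [-16.3, 10, 0, 0], [-21.5, 18.2, 0, 0], [-23.7, 27.7, 0, 0], [-23, 37.3, 0, 0]]]'

```text
t: 25.13
tcp_pos: [0.5559, -0.2118, 0.1887]
tool_rot: [0.116, 0.993, -0.002, 0.0]
force: [-2.1, -2.0, 0.5]
finger_gap: 0.173
gripper_force: 80.9
```

Emit:
drive_tool --deltas '[[[3.7, 9.1, 0, 0], [10, 16.3, 0, 0], [18.2, 21.5, 0, 0], [27.7, 23.7, 0, 0], [37.3, 23, 0, 0]]]'

```text
t: 25.55
tcp_pos: [0.5242, -0.1793, 0.1891]
tool_rot: [0.116, 0.993, 0.0, 0.001]
force: [0.2, 0.2, -1.2]
finger_gap: 0.181
gripper_force: 79.0
```

Emit:
drive_tool --deltas '[[[9.1, -3.7, 0, 0], [16.3, -10, 0, 0], [21.5, -18.2, 0, 0], [23.7, -27.7, 0, 0], [23, -37.3, 0, 0]]]'

```text
t: 25.97
tcp_pos: [0.4926, -0.2132, 0.1891]
tool_rot: [0.117, 0.993, -0.001, 0.0]
force: [0.1, 0.2, -1.1]
finger_gap: 0.181
gripper_force: 79.9
```

Emit:
drive_tool --deltas '[[[-6, 2, -5, 0], [-15, 5, -20, 0], [-25, 9, -45, 0], [-28, 10, -75, 0], [-28, 10, -105, 0]]]'

```text
t: 26.38
tcp_pos: [0.523, -0.2084, 0.2941]
tool_rot: [0.117, 0.993, 0.001, -0.001]
force: [0.4, -0.6, -1.1]
finger_gap: 0.182
gripper_force: 79.9
```

Emit:
drive_tool --deltas '[[[0, 5, -17, 0], [2, 20, -17, 0], [5, 50, -17, 0], [9, 85, -17, 0], [13, 120, -17, 0]]]'

```text
t: 26.8
tcp_pos: [0.5368, -0.0869, 0.3091]
tool_rot: [0.118, 0.993, 0.001, -0.002]
force: [0.4, 0.4, -0.6]
finger_gap: 0.182
gripper_force: 79.8
```

```bash
python3 -c "
from h import *
plan([.581,.22,.31],76.6)
a=vision.snapshot('top')[...,::-1];cv2.imwrite('pics/d1_t.png',a);cv2.imwrite('pics/d1_s.png',vision.snapshot('scene')[...,::-1])
b=cv2.imread('pics/top0.png');d=abs(a.astype(int)-b).max(2)
for y in range(196,286,3): print(y,''.join('#' if d[y,x]>25 else '+' if d[y,x]>12 else '.' for x in range(385,485)))
h=cv2.cvtColor(a,40);m=((h[...,0]<22)&(h[...,1]>55)).astype(np.uint8);k=np.zeros_like(m);cv2.circle(k,(433,239),48,1,-1)
n,l,st,c=cv2.connectedComponentsWithStats(m*k);print([(st[i].tolist(),c[i].round(0).tolist()) for i in range(1,n) if st[i,4]>12])
"; sed -i 's/^for n in("top","scene"):$/for n in("top","scene"):/' pot.py; python3 pot.py|tail -3
```

```text
now [ 0.5368 -0.0869  0.3091] yaw 76.5 q6 -1.7 t 26.8 gap 15.6 F [ 0.4  0.4 -0.6] delta [ 28.6 308.7  -0.6] turn -0.002
196 #########################################################+##########################################
199 ########################################################.###########################################
202 #####################################++##############++.############################################
205 ##############################.#######################+++++++++#####################################
208 #########################+###########################+++++++++++++++################################
211 #..##...####+########++#############################+++++++++++++++++++#############################
214 ###################+###############################++++++++++++#++++################################
217 #################################################++++++++++++++++#++++##############################
220 ###############+###############################+...#++..+++++++++++++###############################
223 ###############################
[... 1708 characters left out ...]
#########################################
274 ##############+#############+###+......+++##########################################################
277 ##############################+.+.................++################################################
280 #############################++++++++++++++++.+.......+#############################################
283 #############################+#####++++#++++++######################################################
[([443, 237, 15, 15, 171], [450.0, 244.0])]
POT NOW 61 [ 0.535 -0.211] 0.067
scene pot shift px [ 0.05 -0.04] 0.97
now [ 0.537  -0.087   0.3093] yaw 76.76 q6 -1.71 t 27.0 gap 15.7 F [ 0.  -1.2 -1.4] delta [ -15.6 -123.8  119.3] turn 0.003
```

Emit:
drive_tool --deltas '[[[4, 25, 0, 0], [10, 60, 0, 0], [16, 95, 0, 0], [22, 130, 0, 0], [27, 165, 0, 0]]]'

```text
t: 27.42
tcp_pos: [0.5495, 0.0783, 0.3097]
tool_rot: [0.118, 0.993, -0.0, -0.001]
force: [0.3, 0.8, -0.8]
finger_gap: 0.179
gripper_force: 79.8
```

Emit:
drive_tool --deltas '[[[6, 35, 0, 0], [12, 70, 0, 0], [18, 105, 0, 0], [23, 137, 0, 0], [25, 153, 0, 0]]]'

```text
t: 27.83
tcp_pos: [0.5609, 0.2353, 0.3095]
tool_rot: [0.116, 0.993, 0.0, -0.001]
force: [0.5, 0.4, -0.2]
finger_gap: 0.181
gripper_force: 79.9
```

Emit:
drive_tool --deltas '[[[0, 0, 0, 0], [0, 0, 0, 0]]]'

```text
t: 28.0
tcp_pos: [0.5609, 0.2324, 0.3095]
tool_rot: [0.116, 0.993, -0.001, -0.001]
force: [0.6, -0.4, -0.3]
finger_gap: 0.181
gripper_force: 79.9
```

```bash
python3 -c "
from h import *
plan([.560,.2342,.178],76.6)
s=manip.sense();T=vision.camera_model('top');a=vision.snapshot('top')[...,::-1]
cv2.imwrite('pics/e1_t.png',a)"; python3 sc.py e1 360 480 10 230
python3 - <<'E'
from h import *
T=vision.camera_model('top');S=vision.camera_model('scene')
a=cv2.imread('pics/e1_t.png');b=cv2.imread('pics/top0.png');h=cv2.cvtColor(a,40)
m=(((h[...,0]<22)|(h[...,0]>170))&(h[...,1]>55)).astype(np.uint8)
n,l,st,c=cv2.connectedComponentsWithStats(m);print([(st[i].tolist(),c[i].round(0).tolist()) for i in range(1,n) if st[i,4]>10 and st[i,0]<490 and 90<st[i,1]<300])
# bystanders moved?  difference of grey patches
g=lambda x:np.float32(cv2.cvtColor(x,6))
for nm,(x,y,r) in dict(pot=(433,239,50),specimen=(196,343,25),cobble=(324,132,20),dropper=(383,144,18),hammer=(450,357,60),brush=(228,155,45),lens=(335,345,30)).items():
    w=lambda im:g(im)[max(y-r,0):y+r,max(x-r,0):x+r]
    print(nm,np.round(cv2.phaseCorrelate(w(b),w(a))[0],1),np.abs(w(b)-w(a)).mean().round(1))
E
```

```text
now [0.5609 0.2324 0.3095] yaw 76.64 q6 -1.13 t 28.0 gap 15.5 F [ 0.6 -0.4 -0.3] delta [  1.1   1.8 131.5] turn 0.001
px [[428.70001220703125, 134.1999969482422], [430.79998779296875, 87.19999694824219]] plane [[-0.0134, -0.0043], [-0.0004, -0.1016]] pitch -82.4
now [0.5611 0.231  0.3101] yaw 76.48 q6 -1.13 t 28.15 gap 15.1 F [-0.2 -0.  -0.5] delta [105.7  -2.2 175.2] turn -0.002
[([226, 109, 16, 40, 359], [234.0, 128.0]), ([372, 132, 23, 22, 310], [382.0, 144.0]), ([81, 185, 24, 18, 231], [91.0, 193.0]), ([105, 195, 8, 6, 15], [109.0, 198.0]), ([129, 197, 6, 4, 12], [131.0, 199.0]), ([107, 199, 15, 6, 29], [115.0, 202.0]), ([135, 199, 7, 4, 11], [138.0, 201.0]), ([443, 237, 15, 15, 169], [450.0, 244.0]), ([404, 257, 10, 10, 60], [409.0, 261.0])]
pot [ 0.  -0.2] 5.5
specimen [-0.  0.] 2.4
cobble [-0.  0.] 2.5
dropper [ 0. -0.] 2.8
hammer [0.1 0. ] 21.7
brush [-0. -0.] 3.6
lens [ 0.  -0.2] 11.2
```

Bystanders and pot are unmoved, and at least two pebbles have moved 45 mm or more. Lower into the jar.

Emit:
drive_tool --deltas '[[[0, 1, 25, 0], [0, 1.8, 55, 0], [0, 1.8, 85, 0], [0, 1.8, 105, 0], [0, 1.8, 116, 0]]]'

```text
t: 28.57
tcp_pos: [0.5598, 0.2324, 0.1917]
tool_rot: [0.118, 0.993, -0.001, -0.003]
force: [0.8, 0.1, -1.0]
finger_gap: 0.181
gripper_force: 79.9
```

Emit:
drive_tool --deltas '[[[0, 0, 4, 0], [0, 0, 8, 0], [0, 0, 12, 0], [0, 0, 12, 0]]]' --force 20

```text
t: 28.9
tcp_pos: [0.562, 0.2344, 0.1832]
tool_rot: [0.117, 0.993, 0.0, 0.001]
force: [0.4, 0.2, -0.8]
finger_gap: 0.183
gripper_force: 79.9
```

```bash
python3 sc.py e2 360 480 60 230
```

```text
px [[424.6000061035156, 144.1999969482422], [422.29998779296875, 187.10000610351562]] plane [[-0.0144, -0.0039], [-0.0019, -0.104]] pitch -82.9
now [0.5621 0.2346 0.1837] yaw 76.6 q6 -1.12 t 29.0 gap 15.6 F [-0.4 -0.1 -0.4] delta [106.1  -6.   48.5] turn 0.0
```

Emit:
drive_tool --deltas '[[[0, 0, 0, 0], [0, 0, 2, 0], [4, 0, 4, 0], [8, 0, 5, 0], [12, 0, 5, 0]]]' --jaw 0 --force 20

```text
t: 29.42
tcp_pos: [0.5513, 0.2371, 0.178]
tool_rot: [0.116, 0.993, -0.0, 0.003]
force: [5.0, -1.6, -2.3]
finger_gap: 0.178
gripper_force: 78.6
```

Emit:
drive_tool --deltas '[[[4, 0, 0, 0], [8, 0, 0, 0], [12, 0, 0, 0], [12, 0, 0, 0]]]'

```text
t: 29.75
tcp_pos: [0.5413, 0.2395, 0.1789]
tool_rot: [0.116, 0.993, -0.0, 0.005]
force: [5.9, -3.2, -0.9]
finger_gap: 0.182
gripper_force: 80.2
```

```bash
python3 sc.py e3 360 480 60 230
```

```text
px [[419.29998779296875, 136.1999969482422], [421.0, 187.10000610351562]] plane [[-0.0154, 0.0119], [0.0144, -0.1013]] pitch -75.3
now [0.5416 0.2395 0.1789] yaw 76.65 q6 -1.11 t 29.85 gap 15.4 F [ 6.  -2.6 -0.9] delta [85.4 -5.9 43.1] turn 0.001
```

Leaning back on the near rim. Release gradually.

Emit:
drive_tool --deltas '[[[0, 0, 0, 0], [0, 0, 0, 0], [0, 0, 0, 0]]]' --jaw 17.7

```text
t: 30.1
tcp_pos: [0.5374, 0.2402, 0.1776]
tool_rot: [0.117, 0.993, 0.0, -0.0]
force: [0.3, -0.4, 0.5]
finger_gap: 0.209
gripper_force: 8.9
```

Emit:
drive_tool --deltas '[[[0, 0, 0, 0], [0, 0, 0, 0], [0, 0, 0, 0]]]' --jaw 18.6

```text
t: 30.35
tcp_pos: [0.5372, 0.2403, 0.1774]
tool_rot: [0.117, 0.993, -0.0, -0.001]
force: [0.0, 0.3, 0.0]
finger_gap: 0.219
gripper_force: 0.2
```

Emit:
drive_tool --deltas '[[[0, 0, 0, 0], [0, 0, 0, 0], [0, 0, 0, 0], [0, 0, 0, 0], [0, 0, 0, 0]]]' --jaw 45

```text
t: 30.77
tcp_pos: [0.538, 0.2401, 0.1776]
tool_rot: [0.117, 0.993, -0.0, -0.0]
force: [-0.1, -0.6, -0.4]
finger_gap: 0.527
gripper_force: 0.0
```

```bash
python3 sc.py e4 360 480 60 230
```

```text
px [[418.5, 135.0], [422.1000061035156, 189.1999969482422]] plane [[-0.0149, 0.0149], [0.0233, -0.103]] pitch -72.1
now [0.538  0.2401 0.1776] yaw 76.6 q6 -1.11 t 30.87 gap 45.3 F [-0.4  0.4  0.3] delta [81.3 -5.7 42.6] turn 0.0
```

Stands stable. Lift straight up and check.

Emit:
drive_tool --deltas '[[[0, 0, -10, 0], [0, 0, -25, 0], [0, 0, -45, 0], [0, 0, -70, 0], [0, 0, -100, 0]]]'

```text
t: 31.28
tcp_pos: [0.5371, 0.2398, 0.2781]
tool_rot: [0.117, 0.993, -0.0, -0.001]
force: [0.4, -0.6, 0.5]
finger_gap: 0.527
gripper_force: 0.0
```

Emit:
drive_tool --deltas '[[[15, 0, -20, 0], [45, 0, -30, 0], [80, 0, -30, 0], [100, 0, -30, 0], [100, 0, -30, 0]]]'

```text
t: 31.7
tcp_pos: [0.4361, 0.2638, 0.3088]
tool_rot: [0.115, 0.993, -0.0, -0.001]
force: [-0.9, -0.9, -0.7]
finger_gap: 0.526
gripper_force: 0.0
```

```bash
python3 sc.py e5 380 480 90 230; python3 - <<'E'
from h import *
S=vision.camera_model('scene');T=vision.camera_model('top')
a=cv2.imread('pics/e5_s.png');h=cv2.cvtColor(a,40);m=((h[...,0]<16)&(h[...,1]>110)).astype(np.uint8);k=np.zeros_like(m);k[90:230,380:480]=1
n,l,st,c=cv2.connectedComponentsWithStats(m*k);print([st[i].tolist() for i in range(1,n) if st[i,4]>20])
i=1+st[1:,4].argmax();ys,xs=np.nonzero(l==i);e=[[xs[ys<=ys.min()+2].mean(),ys.min()]];print(e)
t=cv2.imread('pics/e5_t.png');h=cv2.cvtColor(t,40);m=((h[...,0]<20)&(h[...,1]>60)).astype(np.uint8);k=np.zeros_like(m);k[150:260,90:230]=1
n,l,st,c=cv2.connectedComponentsWithStats(m*k);print([(st[i].tolist(),c[i].round(0).tolist()) for i in range(1,n) if st[i,4]>10])
for z in(.18,.2):print(z,onz(S,e,z).round(3))
# pebbles: blobs differing from floor inside pot
g=cv2.GaussianBlur(cv2.cvtColor(t,6),(3,3),0)
for y in range(200,280,3): print(y,''.join('%4d'%g[y,x] for x in range(394,476,3)))
E
```

```text
px [[418.5, 134.8000030517578], [422.1000061035156, 190.10000610351562]] plane [[0.0848, -0.1159], [0.1237, -0.2362]] pitch -72.0
now [0.4406 0.2635 0.3087] yaw 76.67 q6 -1.02 t 31.8 gap 45.5 F [ 0.4 -0.3  0.7] delta [-18.5  -6.1 173.7] turn 0.001
[[414, 135, 13, 56, 498]]
[[np.float64(418.15384615384613), np.int64(135)]]
[([122, 219, 47, 20, 304], [140.0, 227.0])]
0.18 [[0.502 0.27  0.18 ]]
0.2 [[0.536 0.227 0.2  ]]
200  141 141 142 138 138 141 144 145 136 132 133 129 129 126 130 132 133 135 144 155 161 161 159 158 162 162 153 135
203  139 136 140 140 138 136 129 130 120  95  73  69  67  64  68  68  80 108 126 133 141 159 158 156 158 162 149 140
206  141 136 138 140 130 123 119  81  66  65  65  64  63  62  61  62  61  59  63  97 129 135 151 159 157 157 140 136
209  138 140 139 130 128  99  68  66  65  64  64  64  62  62  61  60  60  59  59  60  71 114 129 154 158 156 134 136
212  140 139 132 126  97  66  66  66  65  64  64  63  62  61  60  60  58  58  57  57  61  67 113 129 154 157 135 136
215  139 134 123  99  67  67  66  67  62  56  57  61  67  61  60  58  58  57  57  56  62  65  
[... 1779 characters left out ...]
63   75  73 100 123  97  81  73  84  89  88  82  70  67  66  98 103 103 103 103 102 100  84  86 103 117 121 109 111
266   77  71  71 107 123  95  71  72  71  64  74  74  71  72 102 102 103 102 102 101  88  87 102 115 122 112 110 108
269  111  70  69  69 107 124 108  55  51  50  52  73  73  77 106 103 102 102 101  92  89 112 119 125 110 109 110 108
272  148 101  67  65  65  90 124 123  85  57  48  69  73  77 109 109 102 102  95  99 121 126 120 110 111 112 112 108
275  144 145 103  63  61  61  69 110 125 122 105  93  87  87 113 109 113 120 124 125 126 111 110 108 113 112 109 109
278  145 145 146 121  72  60  59  59  70  99 118 124 125 122 123 121 125 124 116 104 102 110 111 109 109 111 110 111
```

All six pebbles are in the pot and mixed, the stirrer stands stable in the jar, and the arm is clear, so I'm handing it in.

```bash
python3 -c "
from station import manip
print(manip.sign_off())"
```

```text
the job is handed in; nothing more can be done
None
```

I handed the job in at about 32 s with the stirrer back in the jar and the arm clear; the pot and bystanders show no shift in the pictures, and all six pebbles are still in the pot after five anticlockwise turns (three at 26 mm radius, two at 31 mm), though the blade's path there was estimated to about 1 cm, not seen directly, and no verdict came back.

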